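# Sterilise the dumpling-class tools

### The job

The class is over and its rolling pins and wooden moulds lie on the blue mat: switch off the running steriliser's lamp at the toggle on its hood, pull the door right down, lay every pin and mould that is there flat on the chamber floor, none on top of another, then push the door fully shut and switch the lamp back on. The lamp must never be on while the door is open, and everything else on the table stays where it is.

Things in the scene. Friction and masses are not known exactly. Their poses are not given: they have to be found in the camera images.
- steriliser: fixed steel utensil steriliser, 444 mm wide, 260 deep, 205 high, with a white hood along its top rear and a smoked, sloping drop-down door in front. Origin at table height in the middle of the front face: x from front to back, y along the width to its left end, z up. In this frame the hood runs from x 180 to 260 mm, its underside at z 135, its top at z 209 mm.
- chamber_floor (a point): point on the chamber floor midway along the width, 105 mm behind the front face, 30 mm above the table; steriliser's axes. The inside is 240 mm deep (x) and 420 wide (y). Door open, it is open from above from the 72 mm high front sill (x 0 to 10 mm) to the hood (x 180). Side walls slope from z 75 mm at the front to z 205 at the hood.
- door_handle (a point): middle of the handle: a round steel bar 12 mm thick, 140 mm long, along the steriliser's y on posts at its ends, 35 mm beyond the door's upper edge, 20 mm off its plane. Shut: 197 mm behind the front face, 242 mm above the table. Open: 235 mm before the front face, 185 mm up. Can be pinched from above at any angle and turns between the fingers. Its axes turn with the door.
- door_hinge (a point): the door's hinge axis, along the steriliser's y, at its front face and 75 mm above the table; the handle's bar moves about it at a radius of 258 mm.
- door (a joint): door angle, rad: 0 shut (leaning back on the cabinet's slope, 36 degrees from level), growing as its top comes up and over to the front, 2.0 fully open on its stops (leaning out, 29 degrees above level). 450 g on a damped hinge; left alone it sinks slowly shut below about 0.8 and slowly open above about 1.1.
- toggle (a joint): lamp switch, a steel toggle bat on the hood's top towards the left end, rad: +0.38 on (leans to the steriliser's +y, to the green dot), -0.38 off (leans to -y, to the white dot). Pushed sideways past upright (about 3 N at the tip) it snaps over by itself and stays.
- toggle_tip (a point): rounded end of the toggle bat, which is 12 to 15 mm thick, stands 52 mm above its pivot; pivot on the hood's top at x 222 mm, y 100 mm, z 208 mm in the steriliser's frame. The point moves with the bat.
- mat: blue rolling mat, 330 x 330 mm and 2 mm thick, fixed flat on the table to the robot's right; origin in the middle of its underside, edges along its x and y. The used tools lie on it.
- pin_a_mid (a point): loose rolling pin of pale wood, a plain round rod 150 mm long and 28 mm in diameter, 90 g, lying on its side on the mat; it rolls only a little. The point is its centre, 14 mm above what it lies on; x runs along the pin. May be absent.
- pin_b_mid (a point): loose rolling pin of pale wood, a plain round rod 150 mm long and 28 mm in diameter, 90 g, lying on its side on the mat; it rolls only a little. The point is its centre, 14 mm above what it lies on; x runs along the pin. May be absent.
- mould_a_mid (a point): loose dark wooden pastry mould, a bar 150 mm long, 32 mm wide and 24 mm thick with three round hollows in its top face, 110 g, lying flat on the mat. The point is its centre, 12 mm above what it lies on; x runs along the bar, y across it. May be absent.
- mould_b_mid (a point): loose dark wooden pastry mould, a bar 150 mm long, 32 mm wide and 24 mm thick with three round hollows in its top face, 110 g, lying flat on the mat. The point is its centre, 12 mm above what it lies on; x runs along the bar, y across it. May be absent.
- mixing_bowl: loose steel bowl, 140 mm across and 65 mm high; origin at the middle of its underside. To be left alone.
- soy_bottle: loose amber bottle, 56 mm across and 130 mm high; origin at the middle of its underside. To be left alone.
- flour_shaker: loose aluminium shaker, 68 mm across and 104 mm high; origin at the middle of its underside. To be left alone.
- side_plate: loose white plate, 124 mm across and 18 mm high; origin at the middle of its underside. To be left alone.
- tea_mug: loose blue mug, 76 mm across and 85 mm high, handle to its +y; origin at the middle of its underside. To be left alone.
There are look-alikes about, which are no part of the job. Leave any purple look-alike of the part that bears pin_a_mid alone.

How it is judged:
By the outcome, as a careful person would: the job done as asked, in the order asked, and still so for the second after the job is handed in, with the robot touching nothing.
Of pin_a, pin_b, mould_a, mould_b only 2 to 4 are there at a start; the rules pass over those that are not, and their reading is None.
At some moment in a run one of pin_a, pin_b, mould_a, mould_b may be knocked a few centimetres aside while the robot is not near it.
It also fails if it takes over 210 s, if anything falls off the work surface, if the arm or the gripper's body presses on something with over 40 N, if the wrist force passes 120 N, or if a joint passes its speed limit or range.

### The arm

A 6-joint arm with a two-finger parallel gripper is mounted at the origin on the work surface. World frame = base frame: x ahead of the robot, y to its left, z up, the work surface at z = 0. Lengths are in mm, angles in degrees, forces in N, time in s.
With the tool pointing down it reaches from about 275 to 825 mm from the base axis. Payload 4.9 kg.
Tool frame: the origin (TCP) lies at the very end of the fingers, on their centre line; the grasp point (between the pads) lies 19 mm behind it; z points along the fingers, y is the direction in which the jaws open and shut (so a half turn about z gives the same grasp; the last joint's range is limited). The gripper opens to 85 mm and grips with 20 to 120 N. Pads are 22 mm wide; open, the fingers measure 114 mm over their backs; the gripper's body (76 mm by 85 mm) begins 54 mm behind the grasp point. The pads swing forward as they close: fully open they stand 13 mm farther back than shut.
Start: joints at [68.973, 18.69, -11.035, 60.275, 0, 82.311], TCP at [126.88, 535.182, 231.281] pointing down, gripper open.
Joint ranges: [-152.03, 152.03], [-55.5, 102.48], [-74.3, 77.21], [-110.64, 120.58], [-84.22, 78.4], [-180, 180]. Speed limits (degrees/s): [147.25, 147.25, 180, 180, 180, 180].

### API

Orientations are given as a 3x3 rotation matrix whose columns are the frame's x, y, z axes.
In Python, from plant import manip gives the robot as it stands. The module is installed in compiled form; this text tells all that it offers.
- The arm moves only by the shell command python3 -m creep 'ROWS' [OPENING] [FORCE]. ROWS is JSON, a list of rows, each a list of 4 numbers: the shift along the tool's x, y, z in m, then the turn about the tool's z in degrees. In form: [[x, y, z, spin], ...]. A call has 1 to 10 rows; each row is the pose to reach, as a shift and turn from the pose commanded when the call began, along the tool's axes at that moment; what a row does not reach only later rows make up. A row lasts 1/12 s, in which the tool goes at most 41.7 mm and 7.16 degrees, less where a joint would pass 70% of its speed; a pose out of reach is approached as far as the arm can. A call with a gripper value outside its range is refused whole. OPENING is the opening, from 0 (shut) to 1 (fully open), set as the call begins (- or left out, the last holds). The fingers move at their own pace and stop on an object; FORCE is the grip in N (left out, the last holds). Time passes only in rows, so rows that repeat a pose let the fingers close. It gives the time, the measured TCP pose, the force and the opening at its end, in the units of the state.
- manip.sense(): the state, without advancing time (a new reading comes with each control period).
- manip.capture(name): name is "scene" or "top" or "wrist"; returns a dict with "pixels" (480x640x3 uint8, red, green, blue), "fovy" (degrees; the focal length in pixels is half the picture's height over the tangent of half this angle, whatever the lens; pixels are square), "cx", "cy" (the principal point, pixels), "distortion" ([k1, k2, p1, p2, k3] as OpenCV has them; the pictures are not rectified), "R" (3x3) and "t" (3): a world point X has camera coordinates R X + t; the wrist camera has in their place "hand_eye" (4x4, takes a point from camera to tool coordinates, whose origin is the TCP and whose axes are the flange's). Camera axes: x right, y down, z forward; pixel columns grow to the right and rows downward; lengths in mm; the calibration is good to about 2 mm. A picture is of the moment at which its call begins: read the wrist's pose just before it. There is no depth.
- manip.job_done(): hands the job in, once; it reports no verdict.
The state is a dict: "time": time; "joints": joint angles; "qvel": joint speeds; "effort": joint torques, N m; "ee_pos": TCP position; "eef_rot": TCP orientation; "ft_force": force on the tool from outside, world axes, zero at the start; "moment": the same for the moment, N m; "width": finger opening in mm.
Only numpy, scipy, OpenCV 4.12 (cv2) and the standard library are available. Lean on these libraries where they do the work, as an engineer would, in place of code of your own. Each camera call takes 0.05 s, during which the arm holds its last target.

## Working session

There is one attempt and no reset: what is moved stays moved. The work goes in short steps, Python scripts to look and compute and a shell command to move; the robot and the scene stay as the last step left them, time stands still between calls to the robot, and variables do not carry over. Pictures are saved under pics/ and viewed, and the job is handed in when it is done.

```bash
mkdir -p pics; ls; cat > h.py <<'E'
import numpy as np, cv2
from plant import manip
def K(c):
    f=240/np.tan(np.radians(c['fovy'])/2)
    return np.array([[f,0,c['cx']],[0,f,c['cy']],[0,0,1.]])
def ext(c,s=None):
    if 'R' in c: return np.array(c['R']),np.array(c['t']).ravel()
    if s is None: s=manip.sense()
    T=np.array(c['hand_eye']); Rw=np.array(s['eef_rot'])@T[:3,:3]
    p=np.array(s['eef_rot'])@T[:3,3]+np.array(s['ee_pos'])
    return Rw.T,-Rw.T@p
def cap(name,fn=None):
    s=manip.sense(); c=manip.capture(name); c['R'],c['t']=ext(c,s) 
    if fn: cv2.imwrite('pics/'+fn,c['pixels'][:,:,::-1])
    return c
def ray(c,uv):
    d=np.array(c['distortion'],float)
    p=cv2.undistortPoints(np.array([[uv]],float),K(c),d)[0,0]
    dirn=c['R'].T@np.array([p[0],p[1],1]); o=-c['R'].T@c['t']
    return o,dirn/np.linalg.norm(dirn)
def onz(c,uv,z):
    o,d=ray(c,uv); return o+d*(z-o[2])/d[2]
def proj(c,X):
    return cv2.projectPoints(np.array(X,float).reshape(-1,3),cv2.Rodrigues(c['R'])[0],c['t'],K(c),np.array(c['distortion'],float))[0][:,0]
def tri(rs):
    A=np.zeros((3,3));b=np.zeros(3)
    for o,d in rs:
        P=np.eye(3)-np.outer(d,d);A+=P;b+=P@o
    x=np.linalg.solve(A,b); return x,[np.linalg.norm((np.eye(3)-np.outer(d,d))@(x-o)) for o,d in rs]
E
python3 - <<'E'
from h import *
np.set_printoptions(precision=3,suppress=True)
print(manip.sense())
for n in ['scene','top','wrist']:
    c=cap(n,n+'0.png'); print(n,c['fovy'],c['cx'],c['cy'],c['distortion'],-c['R'].T@c['t'])
    if n=='wrist': print(c['hand_eye'])
E
```

```text
pics
{'time': 0.0, 'joints': array([ 68.973,  18.734, -11.092,  60.277,   0.   ,  82.312]), 'qvel': array([-0.055, -0.088,  0.048, -0.022,  0.16 , -0.038]), 'effort': array([  0.   , -44.34 ,  26.244,   0.015,  -0.   ,  -0.   ]), 'ee_pos': array([126.653, 534.602, 230.487]), 'eef_rot': array([[-0.973,  0.231, -0.001],
       [ 0.231,  0.973, -0.002],
       [ 0.   , -0.002, -1.   ]]), 'ft_force': array([ 0.149, -0.033,  0.107]), 'moment': array([-0.026, -0.024, -0.009]), 'width': 85.76025608887214}
scene 55.18992585011854 314.83295917729265 238.0387834279773 [0.016 0.    0.    0.    0.   ] [ 961.387 -470.08   908.361]
top 54.9713357102028 318.20024085798605 240.0843491861792 [-0.019  0.     0.     0.     0.   ] [ 328.917  -22.343 1365.974]
wrist 71.34705156099986 322.282929578303 242.1893670385574 [-0.048  0.     0.     0.     0.   ] [ 44.549 553.641 372.674]
[[  -0.      -0.945   -0.328   84.311]
 [   1.      -0.      -0.      -0.7  ]
 [   0.      -0.328    0.945 -142.072]
 [   0.       0.       0.       1.   ]]
```

View pics/scene0.png

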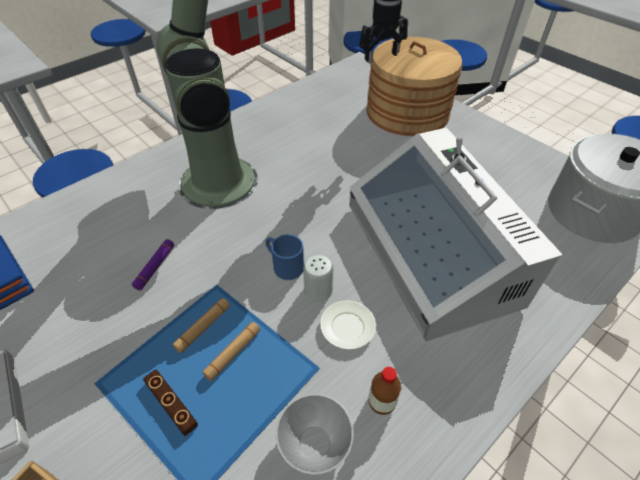

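View pics/top0.png

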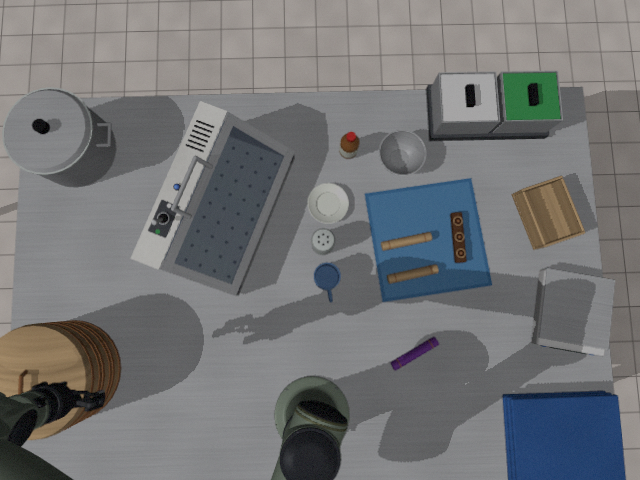

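View pics/wrist0.png

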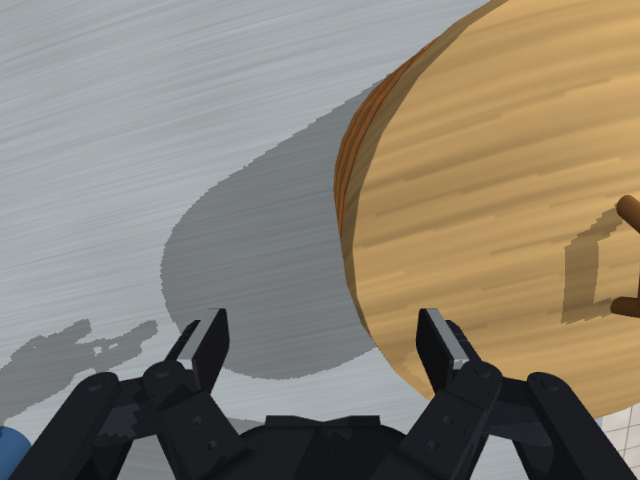

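```bash
python3 - <<'E'
import cv2
a=cv2.imread('pics/top0.png'); b=cv2.imread('pics/scene0.png')
cv2.imwrite('pics/top0_st.png',cv2.resize(a[90:310,110:310],None,fx=2.7,fy=2.7,interpolation=cv2.INTER_CUBIC))
cv2.imwrite('pics/scene0_st.png',cv2.resize(b[115:340,340:565],None,fx=2.6,fy=2.6,interpolation=cv2.INTER_CUBIC))
cv2.imwrite('pics/top0_mat.png',cv2.resize(a[170:310,350:500],None,fx=4,fy=4,interpolation=cv2.INTER_CUBIC))
E
```

```text
(no output)
```

View pics/top0_st.png

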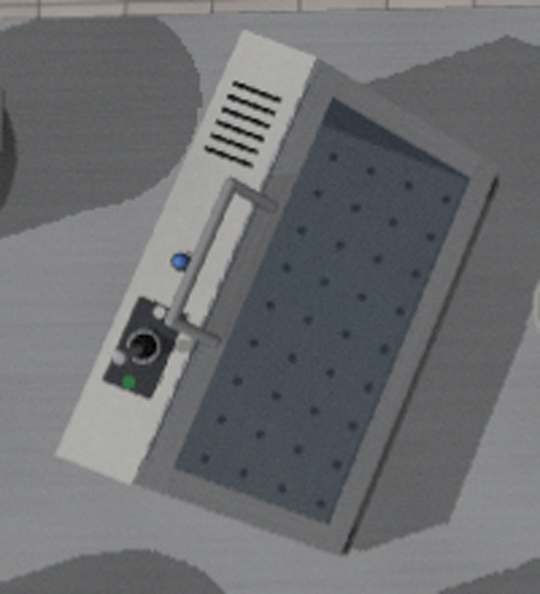

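View pics/scene0_st.png

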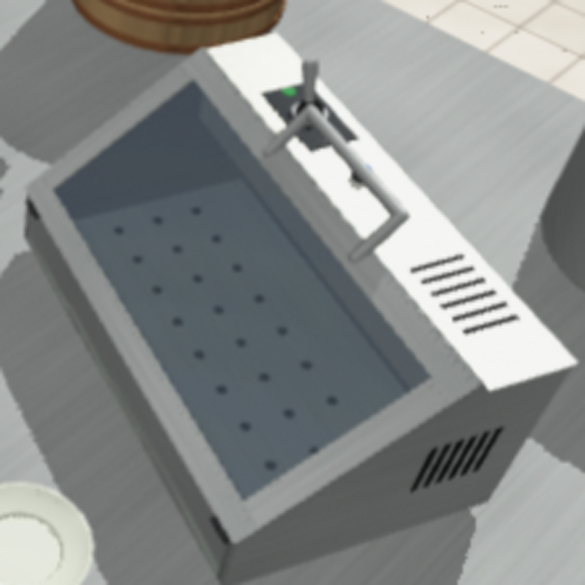

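View pics/top0_mat.png

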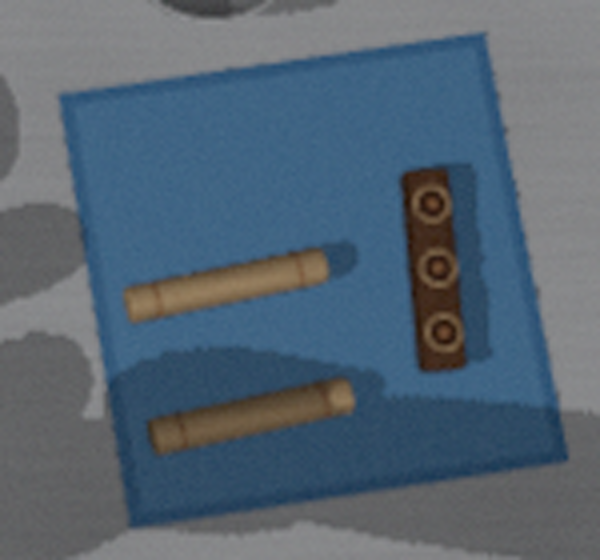

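```bash
cat > st.py <<'E'
from h import *
np.set_printoptions(precision=1,suppress=True)
ct=cap('top');cs=cap('scene')
T={'BR':(244,30),'FR':(318,60),'BL':(56,456),'FL':(133,484)}
S={'FL':(205,50),'BL':(275,34),'BR':(577,362),'FR':(492,390)}
loc={'BR':(260,-222,209),'FR':(180,-222,209),'BL':(260,222,209),'FL':(180,222,209)}
tp=lambda p:(p[0]/2.7+110-.3,p[1]/2.7+90-.3); sp=lambda p:(p[0]/2.6+340-.3,p[1]/2.6+115-.3)
P=[];L=[]
for k in loc:
    x,e=tri([ray(ct,tp(T[k])),ray(cs,sp(S[k]))]); print(k,x,e); P.append(onz(ct,tp(T[k]),209));P.append(onz(cs,sp(S[k]),209)); L+= [loc[k]]*2
    print(P[-2:])
P=np.array(P);L=np.array(L,float)
p0=P[:,:2].mean(0);l0=L[:,:2].mean(0)
H=(L[:,:2]-l0).T@(P[:,:2]-p0);a=np.arctan2(H[0,1]-H[1,0],H[0,0]+H[1,1])
R=np.array([[np.cos(a),-np.sin(a)],[np.sin(a),np.cos(a)]]);o=p0-R@l0
print(np.degrees(a),o); print((P[:,:2]-(L[:,:2]@R.T+o)))
np.save('st.npy',np.array([o[0],o[1],a]))
E
python3 st.py
cat >> h.py <<'E'
def S2W(p):
    o0,o1,a=np.load('st.npy');p=np.array(p,float)
    return np.array([o0+np.cos(a)*p[0]-np.sin(a)*p[1],o1+np.sin(a)*p[0]+np.cos(a)*p[1],p[2]])
def W2S(p):
    o0,o1,a=np.load('st.npy');p=np.array(p,float);x=p[0]-o0;y=p[1]-o1
    return np.array([np.cos(a)*x+np.sin(a)*y,-np.sin(a)*x+np.cos(a)*y,p[2]])
E
python3 - <<'E'
from h import *
np.set_printoptions(precision=1,suppress=True)
for n,p in dict(tipon=(222,100+0-52*np.sin(.38)*-1,208+52*np.cos(.38)),piv=(222,100,208),handle=(197,0,242),hopen=(-235,0,185),floor=(105,0,30),fl=(0,210,72),fr=(0,-210,72)).items():
    w=S2W(p);print(n,w,np.hypot(*w[:2]),proj(cap('top'),w),proj(cap('scene'),w))
E
```

```text
BR [853.5 272.2 206.6] [np.float64(0.622762231435373), np.float64(0.6227622314354194)]
[array([851.9, 271.1, 209. ]), array([854.3, 270.2, 209. ])]
FR [823.8 201.6 203.8] [np.float64(2.598303748882952), np.float64(2.5983037488828753)]
[array([819.3, 198.9, 209. ]), array([826.4, 199.1, 209. ])]
BL [439.9 445.8 204. ] [np.float64(0.08206140656537701), np.float64(0.08206140656524538)]
[array([439.5, 443.8, 209. ]), array([443.6, 439.1, 209. ])]
FL [411.6 372.3 205.5] [np.float64(0.22297014857908823), np.float64(0.22297014857909686)]
[array([411.5, 371.3, 209. ]), array([414.3, 367.9, 209. ])]
67.44342460239548 [548.2 117. ]
[[-1.1 -0.8]
 [ 1.4 -1.7]
 [-3.   0.8]
 [ 4.1  1. ]
 [-3.4  1.5]
 [ 0.7 -3.1]
 [-0.7  2.9]
 [ 2.  -0.5]]
tipon [523.2 367.8 256.3] 639.5322331290214 [[154.6 221.9]] [[458.3 137.8]]
piv [541.  360.4 208. ] 650.0537472447455 [[164.2 218.1]] [[457.8 159.2]]
handle [623.8 298.9 242. ] 691.7030254968372 [[184.9 182.4]] [[475.4 176.8]]
hopen [ 458.1 -100.   185. ] 468.8459301036271 [[345.4 246.9]] [[287.3 243.8]]
floor [588.5 214.   30. ] 626.1733508792421 [[234.  211.3]] [[421.1 249.9]]
fl [354.3 197.6  72. ] 405.6306945055425 [[237.5 291. ]] [[350.9 192.7]]
fr [742.1  36.5  72. ] 743.0301207205274 [[292.6 154.9]] [[427.3 322.7]]
```

```bash
cat > pins.py <<'E'
from h import *
np.set_printoptions(precision=1,suppress=True)
def segs(c):
    hsv=cv2.cvtColor(c['pixels'],cv2.COLOR_RGB2HSV)
    mat=((hsv[...,0]>95)&(hsv[...,0]<115)&(hsv[...,1]>110)).astype(np.uint8)
    n,l,st,_=cv2.connectedComponentsWithStats(mat)
    # the mat: component containing the projected centre area
    best=None
    for i in range(1,n):
        if st[i,4]>4000:
            m=(l==i).astype(np.uint8); cnt=max(cv2.findContours(m,cv2.RETR_EXTERNAL,cv2.CHAIN_APPROX_SIMPLE)[0],key=cv2.contourArea)
            (x,y),wh,a=cv2.minAreaRect(cnt); p=onz(c,(x,y),2)
            if p[1]<50 and abs(p[1])<400 and p[0]>200: best=cnt;bp=p
    hull=cv2.convexHull(best); msk=np.zeros(mat.shape,np.uint8); cv2.fillPoly(msk,[hull],1)
    br=((hsv[...,0]<25)&(hsv[...,1]>60)&(msk>0)).astype(np.uint8)
    br=cv2.morphologyEx(br,cv2.MORPH_CLOSE,np.ones((3,3)))
    out=[]
    for cnt in cv2.findContours(br,cv2.RETR_EXTERNAL,cv2.CHAIN_APPROX_NONE)[0]:
        if cv2.contourArea(cnt)<150: continue
        r=cv2.minAreaRect(cnt); mm=np.zeros(mat.shape,np.uint8);cv2.drawContours(mm,[cnt],-1,1,-1)
        v=hsv[...,2][mm>0].mean(); out.append((cnt,r,v))
    return bp,out
if __name__=='__main__':
    ct,cs=cap('top'),cap('scene')
    res={}
    for n,c in (('top',ct),('scene',cs)):
        bp,o=segs(c); print(n,'mat',bp)
        for cnt,r,v in o:
            P=np.array([onz(c,q,16)[:2] for q in cnt[:,0]],np.float32)
            rr=cv2.minAreaRect(P); b=cv2.boxPoints(rr); e=[b[1]-b[0],b[2]-b[1]]; e=max(e,key=np.linalg.norm)
            print(' px',np.array(r[0]),'V %.0f'%v,'ctr',np.array(rr[0]),'size',np.array(rr[1]),'ang %.1f'%(np.degrees(np.arctan2(e[1],e[0]))%180))
            res.setdefault(n,[]).append((np.array(rr[0]),r[0]))
    for p,u in res['top']:
        q,w=min(res['scene'],key=lambda t:np.linalg.norm(t[0]-p))
        print('tri',*tri([ray(ct,u),ray(cs,w)]))
E
python3 pins.py
python3 - <<'E'
from h import *
np.set_printoptions(precision=1,suppress=True)
s=manip.sense();print('start S',W2S(s['ee_pos']))
ct,cs=cap('top'),cap('scene')
x,e=tri([ray(ct,(176.7,186.7)),ray(cs,(478.5,182))]);print('button',W2S(x),e)
x,e=tri([ray(ct,(153.7,222.2)),ray(cs,(459,140))]);print('tip',W2S(x),e)
x,e=tri([ray(ct,(184.4,183.3)),ray(cs,(477,177.7))]);print('bar',W2S(x),e)
for n,u,z in(('mug',(327,277),85),('shaker',(322,240),104),('plate',(328,203),18),('bottle',(349,138),130),('bowl',(403,152),65),('purple',(415,353),14),('basket',(62,372),180)):
    print(n,onz(ct,u,z),W2S(onz(ct,u,z)))
E
```

```text
top mat [ 495.4 -359.4    2. ]
 px [412.3 273.4] V 97 ctr [ 393.4 -304.8] size [ 23.7 150.4] ang 100.9
 px [406.1 240.7] V 126 ctr [ 490.3 -291.4] size [ 24.4 150.3] ang 100.3
 px [458. 237.] V 73 ctr [ 497.9 -445.7] size [144.8  33.6] ang 1.6
scene mat [ 517.4 -360.6    2. ]
 px [169.9 401.8] V 82 ctr [ 499.1 -446.5] size [154.4  30.1] ang 1.4
 px [231. 351.] V 150 ctr [ 491.6 -290.7] size [ 28.3 152.9] ang 100.9
 px [201. 325.] V 111 ctr [ 394.5 -304.1] size [ 29.6 153.1] ang 100.7
tri [ 393.3 -306.1   11.6] [np.float64(0.6690292559210312), np.float64(0.6690292559210577)]
tri [ 490.5 -292.8   11.3] [np.float64(0.7042754863891281), np.float64(0.7042754863892765)]
tri [ 498.6 -447.     9.4] [np.float64(0.750081820159311), np.float64(0.7500818201592282)]
start S [224.6 549.5 231.3]
button [224.4  13.5 207.5] [np.float64(0.45911058523935405), np.float64(0.4591105852392913)]
tip [226.9 120.5 248.1] [np.float64(0.12318662578416802), np.float64(0.12318662578398415)]
bar [200.9   1.  237. ] [np.float64(1.8365711987749602), np.float64(1.8365711987750062)]
mug [386.4 -52.9  85. ] [-219.    84.3   85. ]
shaker [487.6 -41.5 104. ] [-169.6   -4.9  104. ]
plate [608.9 -63.6  18. ] [-143.5 -125.4   18. ]
bottle [ 768.3 -123.9  130. ] [-138.  -295.7  130. ]
bowl [ 745.3 -285.4   65. ] [-296.  -336.4   65. ]
purple [ 165.  -301.3   14. ] [-533.2  193.4   14. ]
basket [160.2 622.2 180. ] [317.7 552.1 180. ]
```

```bash
python3 -m creep '[[0,0,-0.04,5],[0,0,-0.08,9.2],[0,0,-0.10,9.2],[0,0,-0.10,9.2]]' 0
cat > where.py <<'E'
from h import *
np.set_printoptions(precision=1,suppress=True)
s=manip.sense();R=s['eef_rot']
print('t %.1f'%s['time'],'W',s['ee_pos'],'S',W2S(s['ee_pos']),'thx %.1f'%np.degrees(np.arctan2(R[1,0],R[0,0])),'w %.1f'%s['width'],'F',s['ft_force'],'J',s['joints'])
E
python3 where.py
```

```text
time: 1.48
ee_pos: [127.7, 537.4, 336.8]
eef_rot: [[-0.924, 0.383, 0.003], [0.383, 0.924, 0.008], [0.0, 0.009, -1.0]]
ft_force: [-0.5, 0.6, -0.3]
width: 39.0
t 1.5 W [127.7 537.4 336.8] S [227.  549.6 336.8] thx 157.5 w 39.0 F [-0.5  0.6 -0.3] J [69.  16.   0.5 74.1  0.  91.5]
```

```bash
python3 -m creep '[[-0.04,0,0,0],[-0.08,0,0,0],[-0.12,0,0,0],[-0.16,0,0,0],[-0.2,0,0,0],[-0.24,0,0,0],[-0.28,0,0,0],[-0.32,0,0,0],[-0.35,0,0,0],[-0.35,0,0,0]]' 0 >/dev/null
python3 where.py; python3 -c "
from h import *
cap('wrist','w1.png')"
```

```text
t 2.3 W [455.  398.1 329.3] S [223.8 193.9 329.3] thx 157.1 w -0.2 F [-0.3 -0.6 -0.1] J [34.2 22.5  8.8 76.3 -0.1 57.1]
```

View pics/w1.png

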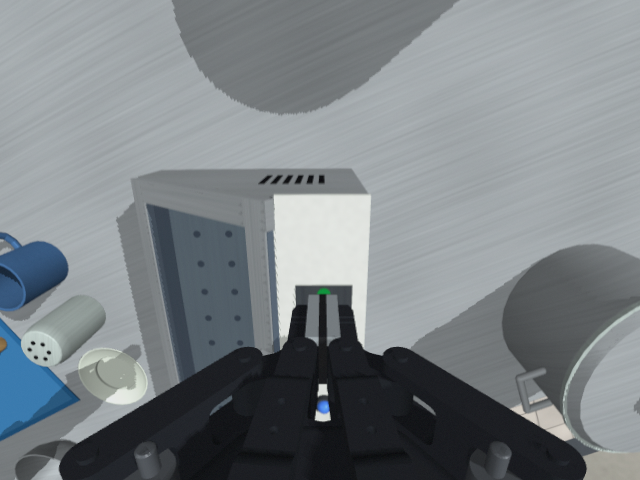

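```bash
python3 - <<'E'
from h import *
np.set_printoptions(precision=1,suppress=True)
c=cap('wrist')
for u in((275,195),(370,195),(368,380),(276,310)): print(u,W2S(onz(c,u,209)))
E
python3 where.py
```

```text
(275, 195) [185.7 229.8 209. ]
(370, 195) [261.1 229.5 209. ]
(368, 380) [267.2  46.9 209. ]
(276, 310) [181.2 125.8 209. ]
t 2.4 W [450.7 400.1 329.9] S [224.1 198.6 329.9] thx 157.3 w 0.0 F [-0.7 -0.1  0.4] J [34.6 22.4  8.7 76.4  0.  57.2]
```

```bash
python3 - <<'E'
from h import *
np.set_printoptions(precision=2,suppress=True)
print(manip.sense()['qvel'])
c=cap('wrist','w2.png'); a=c['pixels'][:,:,::-1]
cv2.imwrite('pics/w2c.png',cv2.resize(a[165:335,240:400],None,fx=4.5,fy=3.5,interpolation=cv2.INTER_CUBIC))
g=c['pixels'].min(2)
for r in(215,235,255,275): 
    row=g[r].astype(int); print(r,[(x,W2S(onz(c,(x-.5,r),209))[:2]) for x in range(255,400) if abs(row[x]-row[x-1])>25])
col=g[:,320].astype(int); print([(y,W2S(onz(c,(320,y-.5),209))[:2]) for y in range(160,300) if abs(col[y]-col[y-1])>20])
E
python3 where.py
```

```text
[ 2.46 -1.2  -0.76  0.48  0.24  0.04]
215 [(275, array([184.48, 215.2 ])), (370, array([261.51, 215.04]))]
235 [(275, array([183.66, 198.17])), (369, array([261.42, 198.02]))]
255 [(268, array([176.86, 180.43])), (274, array([181.94, 180.43])), (275, array([182.79, 180.43])), (368, array([261.33, 180.28]))]
275 [(269, array([176.67, 161.91])), (275, array([181.86, 161.91])), (276, array([182.73, 161.91])), (367, array([261.25, 161.78]))]
[(173, array([221.54, 249.17])), (180, array([221.52, 243.74])), (181, array([221.51, 242.96])), (189, array([221.48, 236.66])), (190, array([221.48, 235.86])), (201, array([221.44, 227.03])), (202, array([221.44, 226.22])), (290, array([221.07, 147.95])), (291, array([221.07, 146.97])), (294, array([221.06, 144.03]))]
t 2.5 W [449.7 400.8 330.3] S [224.3 199.8 330.3] thx 157.4 w 0.1 F [ 0.1 -0.3  0.1] J [34.7 22.3  8.6 76.4  0.  57.2]
```

View pics/w2c.png

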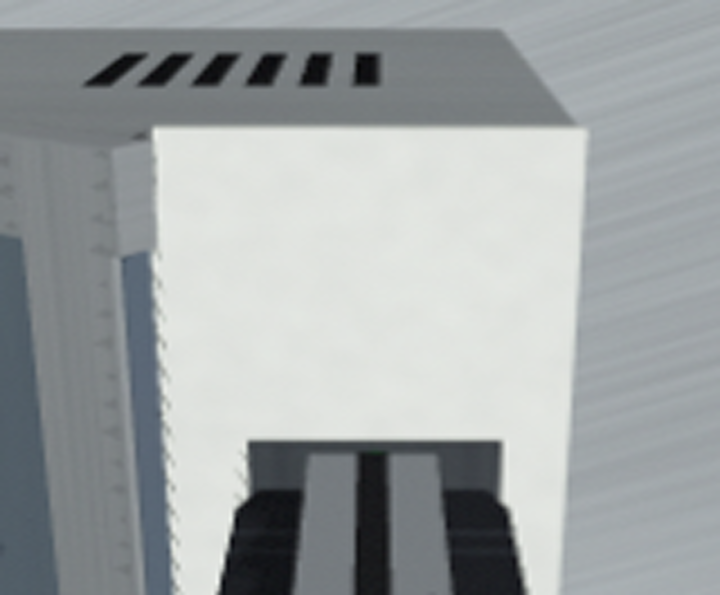

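```bash
python3 - <<'E'
import numpy as np
a=np.load('st.npy'); c,s=np.cos(a[2]),np.sin(a[2]); a[0]+=c*1.5-s*3; a[1]+=s*1.5+c*3; np.save('st.npy',a)
E
python3 -m creep '[[0,0,0,0],[0,0,0,0]]' >/dev/null; python3 where.py
```

```text
t 2.6 W [448.8 401.7 331.3] S [223.3 198.  331.3] thx 157.6 w 0.0 F [0.4 0.4 0.3] J [34.8 22.2  8.7 76.4  0.  57.2]
```

```bash
python3 -m creep '[[-0.02,0.002,0.02,0],[-0.04,0.004,0.05,0],[-0.04,0.004,0.08,0],[-0.04,0.004,0.092,0],[-0.04,0.004,0.092,0],[-0.04,0.004,0.092,0]]' ; python3 where.py;python3 -c "
from h import *
c=cap('scene');a=c['pixels'][:,:,::-1]
cv2.imwrite('pics/s1c.png',cv2.resize(a[90:230,390:560],None,fx=4,fy=4,interpolation=cv2.INTER_CUBIC))"
```

```text
time: 3.13
ee_pos: [487.5, 389.9, 239.2]
eef_rot: [[-0.924, 0.382, -0.001], [0.382, 0.924, -0.001], [0.001, -0.001, -1.0]]
ft_force: [-1.1, 0.3, -0.0]
width: 0.1
t 3.1 W [487.5 389.9 239.2] S [227.2 157.8 239.2] thx 157.6 w 0.1 F [-1.1  0.3 -0. ] J [31.9 26.5  1.9 65.5  0.  54.3]
```

View pics/s1c.png

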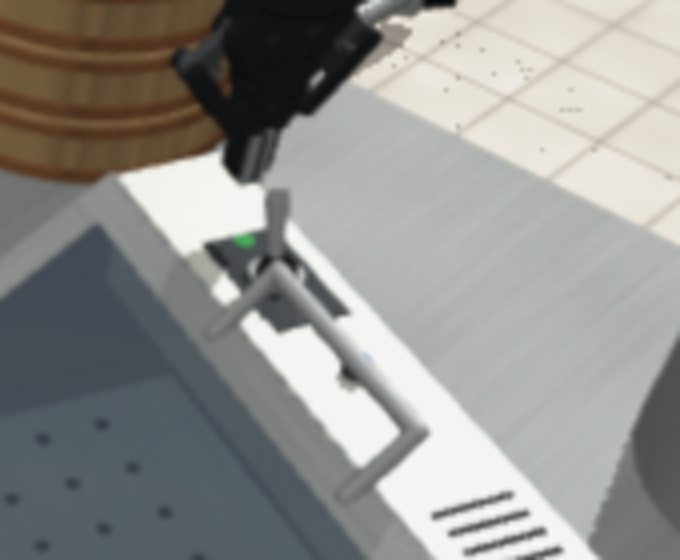

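```bash
python3 -m creep '[[-0.015,0,0,0],[-0.025,0,0,0],[-0.03,0,0,0],[-0.036,0,0,0],[-0.042,0,0,0],[-0.048,0,0,0],[-0.052,0,0,0],[-0.052,0,0,0]]'|tail -2 ; python3 where.py;python3 -c "
from h import *
c=cap('scene');a=c['pixels'][:,:,::-1]
cv2.imwrite('pics/s2c.png',cv2.resize(a[90:230,390:560],None,fx=4,fy=4,interpolation=cv2.INTER_CUBIC))"
```

```text
ft_force: [-0.0, 0.1, -0.2]
width: -0.0
t 3.9 W [537.7 368.8 238.9] S [227.  103.3 238.9] thx 157.4 w -0.0 F [-0.   0.1 -0.2] J [28.  29.6  6.9 67.3 -0.  50.6]
```

View pics/s2c.png

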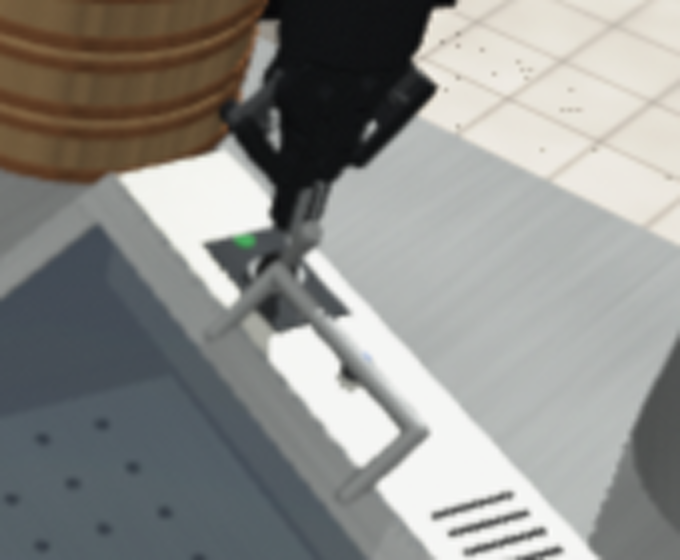

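```bash
python3 -m creep '[[0.02,0,-0.01,0],[0.02,0,-0.05,0],[0.0,0,-0.08,0],[-0.04,-0.01,-0.08,0],[-0.08,-0.02,-0.08,0],[-0.12,-0.03,-0.08,0],[-0.134,-0.03,-0.08,0],[-0.134,-0.03,-0.08,0],[-0.134,-0.03,-0.08,0],[-0.134,-0.03,-0.08,0]]' 0.4|tail -2 ; python3 where.py;python3 -c "
from h import *
c=cap('wrist','w3.png')
c=cap('scene');a=c['pixels'][:,:,::-1]
cv2.imwrite('pics/s3c.png',cv2.resize(a[60:230,390:560],None,fx=3.5,fy=3.5,interpolation=cv2.INTER_CUBIC))"
```

```text
ft_force: [0.1, 0.7, 0.4]
width: 34.1
t 4.7 W [648.1 291.  319.1] S [197.5 -28.5 319.1] thx 157.5 w 34.1 F [0.1 0.7 0.4] J [18.2 36.2 29.5 83.4  0.  40.7]
```

View pics/w3.png

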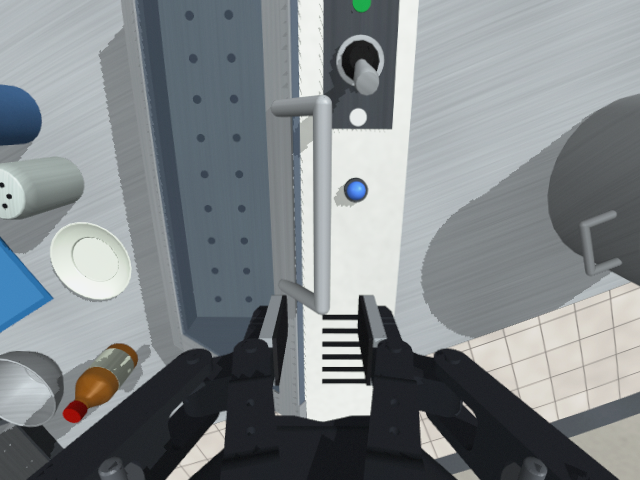

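View pics/s3c.png

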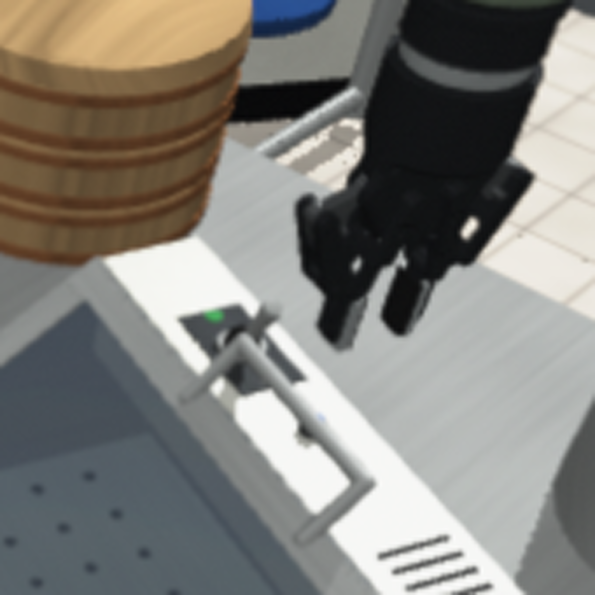

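```bash
python3 where.py; python3 - <<'E'
from h import *
np.set_printoptions(precision=1,suppress=True)
c=cap('wrist')
for u in((322,100),(322,205),(322,308)): print(u,W2S(onz(c,u,242)))
print(W2S(onz(c,(362,65),208)))
E
```

```text
t 4.8 W [647.7 291.5 319.7] S [197.9 -28.  319.7] thx 157.6 w 34.2 F [-0.3 -0.1 -0.5] J [18.3 36.1 29.5 83.4  0.  40.7]
(322, 100) [196.8  72.  242. ]
(322, 205) [196.9   6.4 242. ]
(322, 308) [197.1 -72.1 242. ]
[224.3  97.1 208. ]
```

```bash
python3 -m creep '[[0,-0.001,0.03,0],[0,-0.001,0.06,0],[0,-0.001,0.08,0],[0,-0.001,0.09,0],[0,-0.001,0.094,0],[0,-0.001,0.094,0],[0,-0.001,0.094,0]]' 0.4|tail -2 ; python3 where.py
python3 -m creep '[[0,0,0,0],[0,0,0,0],[0,0,0,0],[0,0,0,0],[0,0,0,0],[0,0,0,0]]' 0 60 >/dev/null; python3 where.py
```

```text
ft_force: [0.6, -0.2, 1.0]
width: 34.4
t 5.5 W [649.  290.  226.9] S [196.9 -29.7 226.9] thx 157.5 w 34.4 F [ 0.6 -0.2  1. ] J [18.1 36.7 17.3 70.5 -0.  40.6]
t 6.0 W [649.4 289.8 227.2] S [196.9 -30.2 227.2] thx 157.5 w 9.9 F [-1.2  0.2  7. ] J [18.1 36.7 17.3 70.5  0.  40.6]
```

```bash
python3 -c "
import numpy as np
for th in range(0,118,4):
    f=np.radians(min(40.3+th,155.2)); print(th,round(.258*np.cos(f)-.1968,3),round(-(.258*np.sin(f)-.167),3))"
```

```text
0 -0.0 0.0
4 -0.012 -0.013
8 -0.025 -0.026
12 -0.039 -0.037
16 -0.054 -0.048
20 -0.069 -0.057
24 -0.085 -0.065
28 -0.101 -0.073
32 -0.118 -0.079
36 -0.136 -0.084
40 -0.153 -0.087
44 -0.171 -0.09
48 -0.189 -0.091
52 -0.207 -0.091
56 -0.225 -0.089
60 -0.243 -0.087
64 -0.261 -0.083
68 -0.278 -0.078
72 -0.295 -0.072
76 -0.311 -0.064
80 -0.327 -0.056
84 -0.342 -0.046
88 -0.357 -0.035
92 -0.37 -0.024
96 -0.383 -0.011
100 -0.395 0.002
104 -0.406 0.016
108 -0.416 0.031
112 -0.425 0.047
116 -0.431 0.059
```

```bash
python3 -m creep '[[0,-0.006,-0.007,0],[0,-0.012,-0.013,0],[0,-0.019,-0.020,0],[0,-0.025,-0.026,0],[0,-0.039,-0.037,0],[0,-0.054,-0.048,0],[0,-0.069,-0.057,0],[0,-0.085,-0.065,0],[0,-0.101,-0.073,0],[0,-0.101,-0.073,0]]' 0 60 >/dev/null; python3 where.py
```

```text
t 6.8 W [610.1 195.9 302.7] S [ 95.1 -30.  302.7] thx 157.4 w 9.5 F [-0.5  6.5  9.3] J [11.1 26.8 11.5 74.4  0.2 33.7]
```

```bash
python3 -m creep '[[0,-0.017,-0.006,0],[0,-0.035,-0.011,0],[0,-0.052,-0.014,0],[0,-0.070,-0.017,0],[0,-0.088,-0.018,0],[0,-0.106,-0.018,0],[0,-0.124,-0.016,0],[0,-0.142,-0.014,0],[0,-0.160,-0.010,0],[0,-0.177,-0.005,0]]' 0 60 >/dev/null; python3 where.py
```

```text
t 7.6 W [541.5  31.9 304.5] S [-82.7 -29.5 304.5] thx 157.5 w 9.6 F [-3.6  1.1  7.9] J [-4.4 15.7 -4.5 69.8  0.  18.1]
```

```bash
python3 -m creep '[[0,-0.017,0.006,0],[0,-0.033,0.014,0],[0,-0.049,0.022,0],[0,-0.064,0.032,0],[0,-0.079,0.043,0],[0,-0.092,0.054,0],[0,-0.105,0.067,0],[0,-0.117,0.080,0],[0,-0.128,0.094,0],[0,-0.138,0.109,0]]' 0 60 >/dev/null; python3 where.py
python3 -m creep '[[0,-0.004,0.007,0],[0,-0.008,0.014,0],[0,-0.011,0.020,0],[0,-0.014,0.026,0],[0,-0.014,0.026,0],[0,-0.014,0.026,0]]' 0 60 >/dev/null; python3 where.py
```

```text
t 8.5 W [488.2 -95.4 194. ] S [-220.6  -29.   194. ] thx 157.4 w 9.3 F [ 1.4  1.3 -0.5] J [-19.6  14.9 -22.1  53.    0.    3. ]
t 9.0 W [ 483.7 -107.   169.8] S [-233.1  -29.4  169.8] thx 157.5 w 9.6 F [-5.1  0.9 12.7] J [-21.1  16.  -24.5  49.5   0.1   1.4]
```

```bash
python3 -m creep '[[0,0,0,0],[0,0,0,0],[0,0,0,0],[0,0,-0.01,0],[0,0,-0.04,0],[0,0,-0.08,0],[0,0,-0.12,0],[0,0,-0.14,0],[0,0,-0.14,0],[0,0,-0.14,0]]' 0.4 >/dev/null; python3 where.py; python3 -c "
from h import *
cap('scene','s4.png');cap('top','t4.png')"
```

```text
t 9.8 W [ 484.6 -108.   309.9] S [-233.7  -30.5  309.9] thx 157.5 w 34.3 F [ 0.5 -0.7 -0.4] J [-21.1  10.4 -10.5  68.9  -0.    1.4]
```

View pics/s4.png

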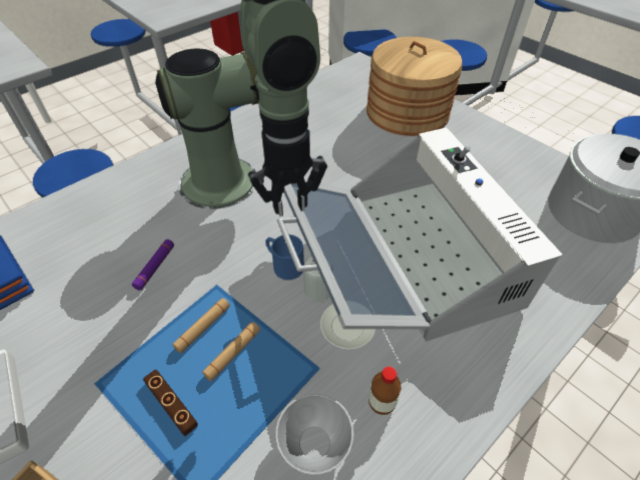

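View pics/t4.png

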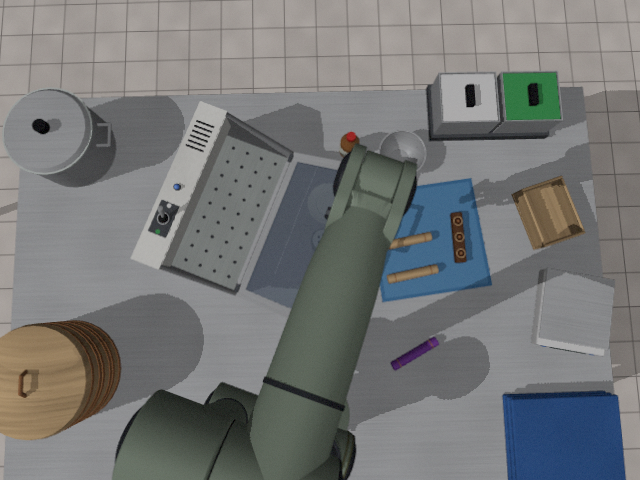

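```bash
python3 -m creep '[[-0.01,-0.02,0,-7],[-0.02,-0.04,0,-14],[-0.03,-0.06,0,-21],[-0.04,-0.085,0,-28],[-0.05,-0.11,0,-35],[-0.06,-0.13,0.01,-42],[-0.07,-0.15,0.03,-49],[-0.076,-0.167,0.05,-56],[-0.076,-0.167,0.07,-63],[-0.076,-0.167,0.09,-70]]' 0.75 >/dev/null; python3 where.py
python3 -m creep '[[0,0,0,-7],[0,0,0,-14],[0,0,0,-21],[0,0,0,-28],[0,0,0,-35],[0,0,0,-42],[0,0,0,-49],[0,0,0,-53],[0,0,0,-53]]' >/dev/null; python3 where.py; python3 -c "
from h import *
cap('wrist','w5.png')"
```

```text
t 10.7 W [ 488.6 -291.5  215.2] S [-401.6 -104.6  215.2] thx -132.3 w 63.7 F [ 0.  -0.  -0.6] J [-38.3  21.5  -9.4  59.3  -0.  -85.9]
t 11.5 W [ 488.9 -290.3  216.4] S [-400.4 -104.5  216.4] thx -79.5 w 63.8 F [0.3 0.5 0.1] J [ -38.1   21.4   -9.3   59.5    0.  -138.7]
```

View pics/w5.png

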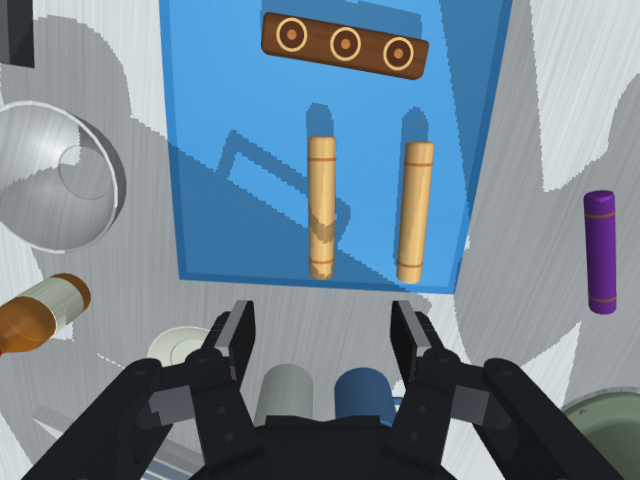

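```bash
cat > wp.py <<'E'
from h import *
import sys
np.set_printoptions(precision=1,suppress=True)
def items(c,zp=16,zm=14):
    hsv=cv2.cvtColor(c['pixels'],cv2.COLOR_RGB2HSV)
    # brown/wood mask
    br=((hsv[...,0]<22)&(hsv[...,1]>70)&(hsv[...,2]>40)).astype(np.uint8)
    br=cv2.morphologyEx(br,cv2.MORPH_CLOSE,np.ones((7,7)));br=cv2.morphologyEx(br,cv2.MORPH_OPEN,np.ones((3,3)))
    out=[]
    for cnt in cv2.findContours(br,cv2.RETR_EXTERNAL,cv2.CHAIN_APPROX_NONE)[0]:
        if cv2.contourArea(cnt)<400: continue
        mm=np.zeros(br.shape,np.uint8);cv2.drawContours(mm,[cnt],-1,1,-1)
        v=np.median(hsv[...,2][mm>0]);r=cv2.minAreaRect(cnt)
        res=[]
        for z in (zp,):
            P=np.array([onz(c,q,z)[:2] for q in cnt[:,0].astype(float)],np.float32)
            rr=cv2.minAreaRect(P); b=cv2.boxPoints(rr); e=max([b[1]-b[0],b[2]-b[1]],key=np.linalg.norm)
        out.append((r[0],v,np.array(rr[0]),sorted(rr[1]),np.degrees(np.arctan2(e[1],e[0]))%180))
    return out
if __name__=='__main__':
    z=float(sys.argv[1]) if len(sys.argv)>1 else 16
    s=manip.sense();R=s['eef_rot']
    for it in items(cap('wrist'),z):
        d=R.T@np.array([it[2][0]-s['ee_pos'][0],it[2][1]-s['ee_pos'][1],0])
        print('px',np.array(it[0]),'V %.0f'%it[1],'W',it[2],'size',np.array(it[3]),'ang %.1f'%it[4],'tool dxy',d[:2])
E
python3 wp.py; python3 where.py
```

```text
px [ 28. 327.] V 123 W [837.6 -75.8] size [ 67.3 115.4] ang 36.7 tool dxy [-148.3 -381.5]
px [414.9 211.7] V 202 W [ 392.  -302.6] size [ 27.9 153.1] ang 100.8 tool dxy [-5.5 97.7]
px [321.  207.5] V 195 W [ 489.4 -289.7] size [ 26.5 152.3] ang 100.6 tool dxy [-0.6 -0.5]
px [343.1  46.1] V 104 W [ 497.  -447.1] size [ 34.2 151.4] ang 1.5 tool dxy [155.5  20.4]
t 11.6 W [ 489.2 -290.5  216.9] S [-400.5 -104.8  216.9] thx -79.7 w 63.8 F [ 1.2 -0.6 -0.9] J [ -38.1   21.4   -9.3   59.5    0.  -138.5]
```

```bash
python3 - <<'E'
from h import *
from pins import segs
import wp
np.set_printoptions(precision=1,suppress=True)
cw=cap('wrist'); cs=cap('scene'); W=wp.items(cw)
for cnt,r,v in segs(cs)[1]:
    p=onz(cs,r[0],16)
    it=min(W,key=lambda i:np.linalg.norm(i[2]-p[:2]))
    x,e=tri([ray(cw,it[0]),ray(cs,r[0])]);print(x,np.array(e))
E
python3 -m creep '[[0,0,0.03,0],[0,0,0.07,0],[0,0,0.11,0],[0,0,0.14,0],[0,0,0.16,0],[0,0,0.18,0],[0,0,0.19,0],[0,0,0.19,0],[0,0,0.19,0]]' >/dev/null; python3 where.py
```

```text
[ 498.3 -447.4    9.3] [1.2 1.2]
[ 489.8 -293.8   12. ] [0.3 0.3]
[ 390.1 -307.2    8.2] [0.4 0.4]
t 12.4 W [ 489.8 -291.    28.3] S [-400.7 -105.6   28.3] thx -79.6 w 64.0 F [0.4 0.3 0.3] J [ -38.1   32.8  -21.9   35.3    0.  -138.6]
```

```bash
python3 -m creep '[[0,0,0.01,0],[0,0,0.018,0],[0,0,0.022,0],[0,0,0.022,0],[0,0,0.022,0]]' >/dev/null; python3 where.py; python3 -m creep '[[0,0,0,0],[0,0,0,0],[0,0,0,0],[0,0,0,0],[0,0,0,0],[0,0,0,0]]' 0 50 >/dev/null; python3 where.py
```

```text
t 12.8 W [ 489.8 -291.     6.2] S [-400.7 -105.5    6.2] thx -79.5 w 64.1 F [-0.1  0.1  0. ] J [ -38.1   34.6  -22.8   32.6   -0.  -138.6]
t 13.3 W [ 490.3 -291.3    6.9] S [-400.8 -106.1    6.9] thx -79.5 w 25.8 F [-0.9  0.6  4.9] J [ -38.1   34.6  -22.8   32.6    0.  -138.6]
```

```bash
python3 -m creep '[[0,0,-0.01,0],[0,0,-0.03,0],[0,0,-0.07,0],[0,0,-0.11,0],[0,0,-0.15,0],[0,0,-0.19,0],[0,0,-0.23,0],[0,0,-0.27,0],[0,0,-0.28,0],[0,0,-0.28,0]]' >/dev/null; python3 where.py; python3 - <<'E'
from h import *
s=manip.sense();R=np.array(s['eef_rot'])
for y in (80,0,-80): print(y,(R.T@(S2W((100,y,287))-s['ee_pos'])).round(0),S2W((100,y,0)).round(0))
E
```

```text
t 14.2 W [ 491.4 -292.2  290.7] S [-401.2 -107.5  290.7] thx -79.5 w 26.1 F [ 1.   0.2 -0.6] J [ -38.1   18.9   -1.9   68.7   -0.  -138.6]
80 [-522. -116.    1.] [510. 243.   0.]
0 [-479. -183.    2.] [584. 212.   0.]
-80 [-435. -250.    2.] [658. 181.   0.]
```

```bash
python3 -m creep '[[-0.03,-0.007,0,3],[-0.065,-0.015,0,7],[-0.1,-0.023,0,10],[-0.14,-0.031,0,13],[-0.18,-0.04,0,16],[-0.22,-0.049,0,20],[-0.26,-0.058,0,23],[-0.3,-0.067,0,27],[-0.33,-0.074,0,30],[-0.36,-0.08,0,33.1]]' >/dev/null;  python3 - <<'E'
from h import *
s=manip.sense();R=np.array(s['eef_rot'])
for y in (80,0,-80): print(y,(R.T@(S2W((100,y,287))-s['ee_pos'])).round(0))
E
python3 where.py
```

```text
80 [-154.   55.   -3.]
0 [-154.  -25.   -3.]
-80 [-154. -105.   -3.]
t 15.0 W [501.6  79.5 284.1] S [-54.   25.6 284.1] thx -112.7 w 25.9 F [ 0.2 -0.9 -1. ] J [  0.7  12.6 -11.5  66.1  -0.  -66.6]
```

```bash
python3 -m creep '[[-0.03,0.01,0,0],[-0.06,0.02,0,0],[-0.1,0.036,0,0],[-0.13,0.047,0,0],[-0.145,0.05,0,0],[-0.145,0.05,0,0],[-0.145,0.05,0,0]]' >/dev/null; python3 where.py; python3 -c "
from h import *
cap('wrist','w6.png');cap('scene','s6.png')"
```

```text
t 15.6 W [512.  230.5 284.4] S [ 89.4  74.  284.4] thx -112.6 w 26.3 F [-1.  -0.8 -0.2] J [ 16.7  18.5  -3.5  68.2  -0.  -50.7]
```

View pics/w6.png

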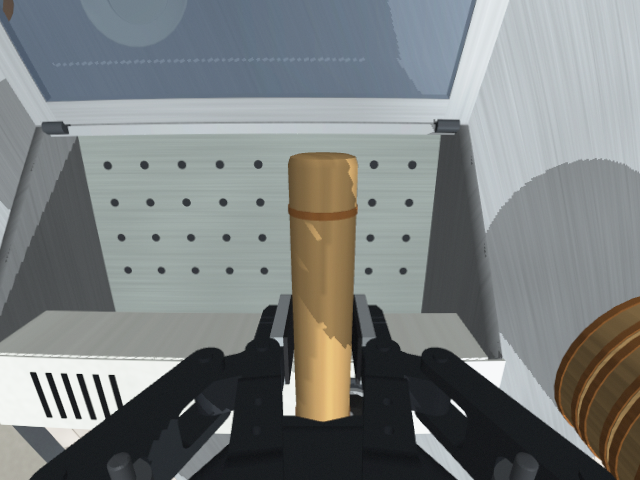

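View pics/s6.png

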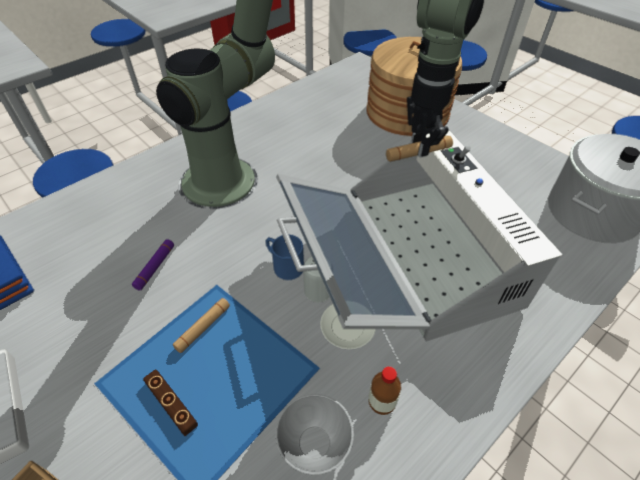

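```bash
python3 - <<'E'
from h import *
np.set_printoptions(precision=1,suppress=True)
cw=cap('wrist');cs=cap('scene')
def blobs(c,x0,y0,x1,y1,thr):
    g=cv2.cvtColor(c['pixels'],cv2.COLOR_RGB2GRAY); bh=cv2.morphologyEx(g,cv2.MORPH_BLACKHAT,np.ones((11,11)))
    m=np.zeros_like(g); m[y0:y1,x0:x1]=(bh>thr)[y0:y1,x0:x1]
    n,l,st,ce=cv2.connectedComponentsWithStats(m); return [ce[i] for i in range(1,n) if 3<=st[i,4]<90]
B=blobs(cs,350,180,510,320,30); W=blobs(cw,90,150,275,290,50)
zs=[]
for u in W:
    p=proj(cs,onz(cw,u,30))[0]; q=min(B,key=lambda b:np.linalg.norm(b-p))
    if np.linalg.norm(q-p)<5:
        x,e=tri([ray(cw,u),ray(cs,q)]); zs.append(x[2]); 
print(len(W),len(B),np.array(zs),np.median(zs))
E
```

```text
20 54 [28.9 29.4 30.7 29.1 29.8 29.6 29.5 29.5 29.  29.  29.3 29.1 29.4 29.2
 28.8 29.3 28.9] 29.3313092985277
```

```bash
python3 -m creep '[[-0.004,0.003,0,0],[-0.006,0.006,0,0],[-0.006,0.006,0.02,0],[-0.006,0.006,0.06,0],[-0.006,0.006,0.10,0],[-0.006,0.006,0.14,0],[-0.006,0.006,0.18,0],[-0.006,0.006,0.20,0],[-0.006,0.006,0.22,0],[-0.006,0.006,0.225,0]]' >/dev/null; python3 where.py
```

```text
t 16.6 W [507.2 237.5  58.1] S [94.1 81.1 58.1] thx -112.7 w 26.5 F [-0.4 -0.5 -1. ] J [ 17.5  29.8 -21.8  38.6  -0.  -49.8]
```

```bash
python3 -m creep '[[0,0,0.008,0],[0,0,0.015,0],[0,0,0.019,0],[0,0,0.022,0],[0,0,0.022,0],[0,0,0.022,0]]' >/dev/null; python3 where.py; python3 -m creep '[[0,0,0,0],[0,0,0,0],[0,0,0,0],[0,0,0,0]]' 0.5 >/dev/null; python3 where.py;  python3 -m creep '[[0,0,-0.01,0],[0,0,-0.03,0],[0,0,-0.07,0],[0,0,-0.11,0],[0,0,-0.15,0],[0,0,-0.19,0],[0,0,-0.23,0],[0,0,-0.25,0],[0,0,-0.25,0],[0,0,-0.25,0]]' >/dev/null; python3 where.py; python3 -c "
from h import *
cap('wrist','w7.png')"; python3 pins.py
```

```text
t 17.1 W [510.1 238.5  39.9] S [96.1 78.8 39.9] thx -112.6 w 26.7 F [-0.6  0.5 -1.6] J [ 17.6  31.3 -22.6  36.   -0.  -49.8]
t 17.5 W [509.9 238.5  39.6] S [96.  79.  39.6] thx -112.6 w 42.6 F [-0.1  0.2 -0.3] J [ 17.6  31.3 -22.6  36.   -0.  -49.8]
t 18.3 W [510.3 238.6 291.4] S [ 96.3  78.6 291.4] thx -112.6 w 42.5 F [-0.1  0.  -0.6] J [ 17.6  18.2  -2.9  68.7  -0.  -49.8]
top mat [ 495.7 -359.5    2. ]
 px [412.3 273.4] V 134 ctr [ 393.5 -304.8] size [ 23.7 150.4] ang 100.9
 px [458. 237.] V 79 ctr [ 497.9 -445.6] size [144.8  33.6] ang 1.8
scene mat [ 517.4 -360.6    2. ]
 px [169.9 401.8] V 84 ctr [ 499.1 -446.5] size [154.4  30.1] ang 1.4
 px [200.8 324.8] V 150 ctr [ 394.3 -304.1] size [ 29.1 153.2] ang 101.1
tri [ 393.1 -306.1   12.5] [np.float64(0.8750379652448975), np.float64(0.8750379652449564)]
tri [ 498.6 -447.     9.3] [np.float64(0.7106816105754781), np.float64(0.7106816105754227)]
```

View pics/w7.png

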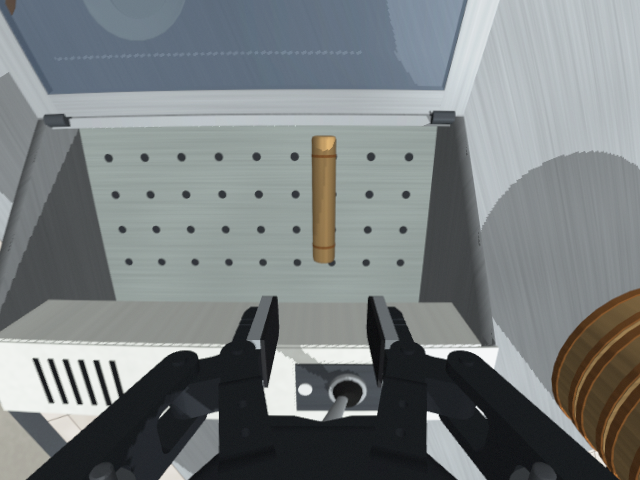

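```bash
python3 -m creep '[[0.03,-0.006,0,-3],[0.07,-0.013,0,-7],[0.11,-0.02,0,-10],[0.15,-0.027,0,-14],[0.19,-0.034,0,-17],[0.23,-0.042,0,-21],[0.27,-0.05,0,-24],[0.31,-0.058,0,-28],[0.35,-0.065,0,-31],[0.39,-0.071,0,-33.4]]' 0.75 >/dev/null; python3 - <<'E'
from h import *
s=manip.sense();R=np.array(s['eef_rot'])
print((R.T@(np.array([392.5,-304.5,215])-s['ee_pos'])).round(0))
E
python3 where.py
```

```text
[146.  59.  73.]
t 19.3 W [ 423.5 -150.2  287.9] S [-296.2    9.7  287.9] thx -79.1 w 64.1 F [ 0.4  0.6 -0.1] J [ -29.     6.   -18.9   65.2    0.  -129.9]
```

```bash
python3 -m creep '[[0.03,0.013,0.01,0],[0.06,0.025,0.03,0],[0.1,0.04,0.05,0],[0.135,0.055,0.07,0],[0.146,0.059,0.073,0],[0.146,0.059,0.073,0],[0.146,0.059,0.073,0]]' >/dev/null; python3 where.py; python3 wp.py
```

```text
t 19.9 W [ 393.  -302.9  214.4] S [-448.8  -20.8  214.4] thx -79.4 w 64.3 F [ 0.3 -0.3  0. ] J [ -46.2   13.9  -20.2   56.1    0.  -146.8]
px [322.  207.5] V 205 W [ 392.5 -302.5] size [ 26.4 153.5] ang 100.9 tool dxy [-0.5  0.5]
px [235.7  39.3] V 102 W [ 498.7 -446.9] size [ 34.  151.5] ang 1.6 tool dxy [161.  -77.3]
```

```bash
python3 -m creep '[[0,0,0.03,0],[0,0,0.07,0],[0,0,0.11,0],[0,0,0.15,0],[0,0,0.18,0],[0,0,0.195,0],[0,0,0.205,0],[0,0,0.208,0],[0,0,0.208,0],[0,0,0.208,0]]' >/dev/null; python3 where.py;  python3 -m creep '[[0,0,0,0],[0,0,0,0],[0,0,0,0],[0,0,0,0],[0,0,0,0],[0,0,0,0]]' 0 50 >/dev/null; python3 where.py;python3 -m creep '[[0,0,-0.01,0],[0,0,-0.03,0],[0,0,-0.07,0],[0,0,-0.11,0],[0,0,-0.15,0],[0,0,-0.19,0],[0,0,-0.23,0],[0,0,-0.27,0],[0,0,-0.28,0],[0,0,-0.28,0]]' >/dev/null; python3 where.py; python3 - <<'E'
from h import *
s=manip.sense();R=np.array(s['eef_rot'])
for y in (80,0,-80): print(y,(R.T@(S2W((95,y,287))-s['ee_pos'])).round(0))
E
```

```text
t 20.8 W [ 395.4 -303.6    9.5] S [-448.6  -23.2    9.5] thx -79.2 w 64.3 F [-0.2 -0.8 -0.6] J [ -46.    28.8  -33.9   27.1    0.  -146.8]
t 21.2 W [ 394.9 -304.     9.4] S [-449.1  -22.9    9.4] thx -79.2 w 26.2 F [-1.3  1.3  7.2] J [ -46.1   28.8  -33.9   27.1    0.  -146.8]
t 22.1 W [ 395.6 -304.7  292.5] S [-449.5  -23.9  292.5] thx -79.2 w 26.1 F [-0.1 -0.2 -1.8] J [ -46.1   10.9  -12.4   66.3    0.  -146.8]
80 [-512. -212.    3.]
0 [-468. -279.    4.]
-80 [-424. -346.    4.]
```

```bash
python3 -m creep '[[-0.025,-0.015,0,3],[-0.055,-0.033,0,7],[-0.09,-0.053,0,10],[-0.12,-0.072,0,14],[-0.15,-0.09,0,17],[-0.18,-0.108,0,21],[-0.21,-0.126,0,24],[-0.24,-0.144,0,28],[-0.27,-0.162,0,31],[-0.3,-0.18,0,33.2]]' >/dev/null;  python3 -m creep '[[0,0,0,0]]' >/dev/null; python3 - <<'E'
from h import *
s=manip.sense();R=np.array(s['eef_rot'])
print((R.T@(S2W((95,0,287))-s['ee_pos'])).round(0))
E
python3 where.py
```

```text
[-189.    4.   -1.]
t 23.0 W [515.2  30.2 286. ] S [-94.4  -5.8 286. ] thx -112.1 w 26.0 F [-1.4 -0.9 -1.2] J [ -4.9  13.4 -10.2  66.6   0.2 -72.8]
```

```bash
python3 -m creep '[[-0.03,0.002,0,0],[-0.06,0.004,0,0],[-0.1,0.004,0,0],[-0.14,0.004,0,0],[-0.175,0.004,0,0],[-0.186,0.004,0,0],[-0.186,0.004,0,0],[-0.186,0.004,0,0],[-0.186,0.004,0,0]]' >/dev/null; python3 where.py; python3 -c "
from h import *
cap('wrist','w8.png')"
```

```text
t 23.8 W [581.5 197.  287.2] S [ 85.2  -3.1 287.2] thx -112.5 w 26.2 F [-0.1  0.2 -0.4] J [ 11.8  24.3   5.4  71.3  -0.  -55.7]
```

View pics/w8.png

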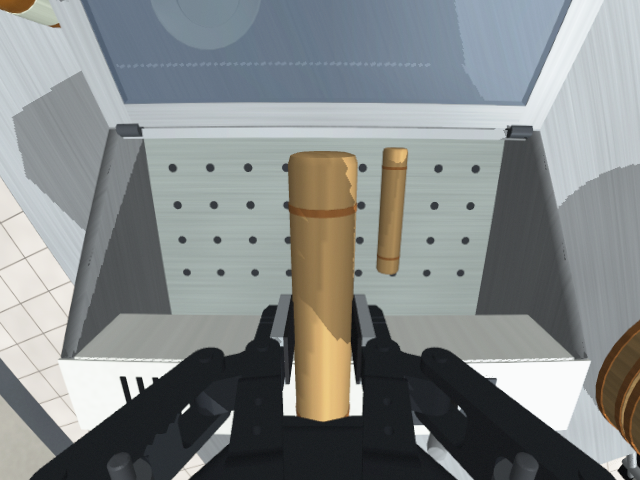

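```bash
python3 -m creep '[[-0.005,0.002,0.01,0],[-0.008,0.003,0.04,0],[-0.008,0.003,0.08,0],[-0.008,0.003,0.12,0],[-0.008,0.003,0.16,0],[-0.008,0.003,0.19,0],[-0.008,0.003,0.21,0],[-0.008,0.003,0.225,0],[-0.008,0.003,0.23,0]]' >/dev/null; python3 where.py;  python3 -m creep '[[0,0,0.006,0],[0,0,0.012,0],[0,0,0.015,0],[0,0,0.017,0],[0,0,0.017,0],[0,0,0.017,0]]' >/dev/null; python3 where.py
```

```text
t 24.6 W [580.2 205.7  55. ] S [92.6  1.5 55. ] thx -112.5 w 26.1 F [-1.4  0.  -0.3] J [ 12.7  34.9 -12.9  42.5   0.  -54.8]
t 25.1 W [583.2 207.1  41.9] S [95.1 -0.7 41.9] thx -112.4 w 26.0 F [-0.5 -0.5 -1.5] J [ 12.7  35.9 -13.3  40.7  -0.  -54.8]
```

```bash
python3 -m creep '[[0,0,0.002,0],[0,0,0.004,0],[0,0,0.004,0]]' >/dev/null; python3 where.py;python3 -m creep '[[0,0,0,0],[0,0,0,0],[0,0,0,0],[0,0,0,0]]' 0.5 >/dev/null;  python3 -m creep '[[0,0,-0.01,0],[0,0,-0.03,0],[0,0,-0.07,0],[0,0,-0.11,0],[0,0,-0.15,0],[0,0,-0.19,0],[0,0,-0.23,0],[0,0,-0.25,0],[0,0,-0.25,0],[0,0,-0.25,0]]' >/dev/null; python3 where.py; python3 -c "
from h import *
cap('wrist','w9.png');cap('scene','s9.png')"; python3 pins.py
```

```text
t 25.3 W [583.1 207.1  37.5] S [95.1 -0.7 37.5] thx -112.4 w 26.2 F [ 0.6  0.8 -1.6] J [ 12.7  36.2 -13.5  40.2   0.  -54.8]
t 26.5 W [583.5 207.2 289.6] S [ 95.3  -1.  289.6] thx -112.4 w 42.7 F [-0.3 -0.9 -0.6] J [ 12.7  24.5   6.1  71.4   0.  -54.8]
top mat [ 495.4 -359.7    2. ]
 px [458.1 237. ] V 81 ctr [ 497.9 -445.8] size [144.8  33.4] ang 1.6
scene mat [ 517.4 -360.6    2. ]
 px [169.9 401.8] V 86 ctr [ 499.1 -446.5] size [154.4  30.1] ang 1.4
tri [ 498.6 -447.1    9.6] [np.float64(0.843458522868887), np.float64(0.8434585228689095)]
```

View pics/w9.png

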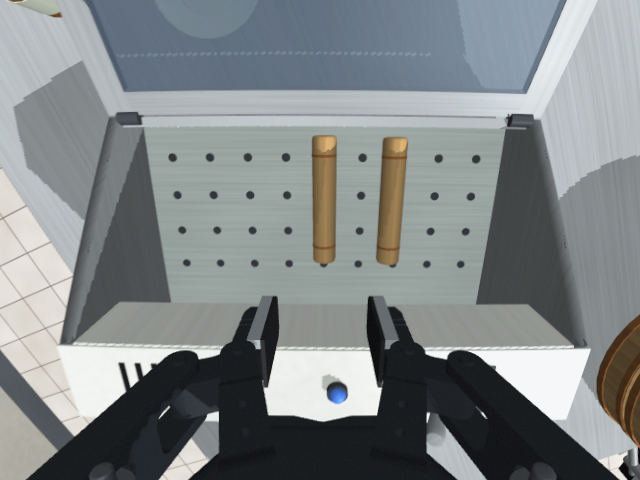

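View pics/s9.png

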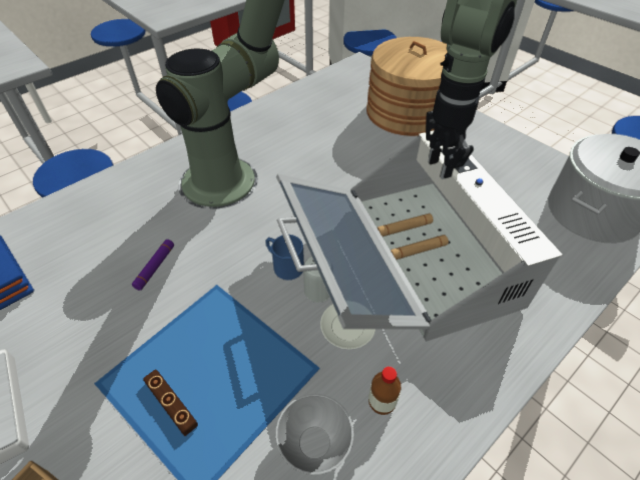

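```bash
python3 -m creep '[[0.03,-0.008,0,4],[0.065,-0.018,0,10],[0.1,-0.027,0,16],[0.135,-0.036,0,22],[0.17,-0.046,0,28],[0.205,-0.055,0,34],[0.24,-0.065,0,40],[0.28,-0.076,0,46],[0.315,-0.085,0,53],[0.35,-0.095,0,60]]' 0.75 >/dev/null;  python3 -m creep '[[0,0,0,3],[0,0,0,6]]' >/dev/null; python3 - <<'E'
from h import *
s=manip.sense();R=np.array(s['eef_rot'])
print((R.T@(np.array([498.2,-446.5,225])-s['ee_pos'])).round(0))
E
python3 where.py
```

```text
[  43. -291.   60.]
t 27.7 W [ 535.8 -155.   285.6] S [-257.4  -95.9  285.6] thx -178.8 w 63.9 F [ 0.5  0.3 -0.3] J [-23.7  18.   -4.   68.2  -0.  -24.9]
```

```bash
python3 -m creep '[[0.005,-0.03,0.0,0],[0.01,-0.065,0.01,0],[0.015,-0.1,0.02,0],[0.02,-0.14,0.03,0],[0.026,-0.18,0.04,0],[0.032,-0.22,0.05,0],[0.038,-0.26,0.06,0],[0.042,-0.287,0.06,0],[0.042,-0.287,0.06,0],[0.042,-0.287,0.06,0]]' >/dev/null; python3 where.py; python3 wp.py 14;python3 -c "
from h import *
cap('wrist','w10.png')"
```

```text
t 28.5 W [ 501.5 -441.6  224.8] S [-535.3 -174.1  224.8] thx -178.6 w 64.1 F [-0.5  0.  -0.1] J [-47.7  32.    8.8  67.1   0.  -49.1]
px [ 73.2 262.9] V 159 W [ 578.8 -736. ] size [207.2 211.8] ang 17.2 tool dxy [ -70.1 -296.2]
px [317.  202.5] V 100 W [ 498.8 -446.8] size [ 31.1 150.8] ang 1.7 tool dxy [ 2.8 -5.1]
```

View pics/w10.png

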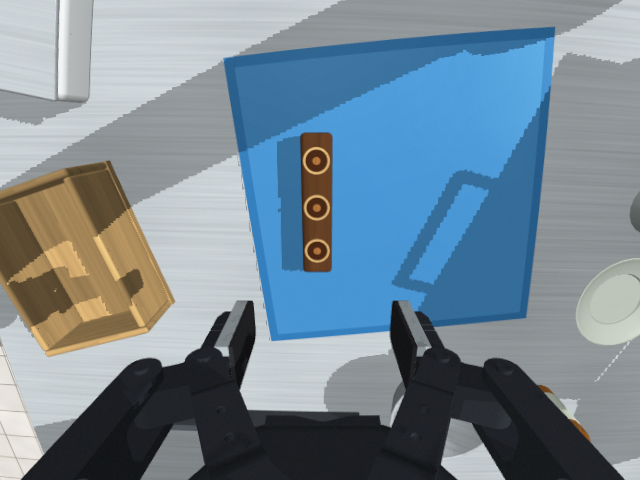

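```bash
python3 -m creep '[[0.002,-0.003,0,-0.3],[0.002,-0.003,0.03,-0.3],[0.002,-0.003,0.06,-0.3],[0.002,-0.003,0.06,-0.3],[0.002,-0.003,0.06,-0.3]]' >/dev/null; python3 where.py; python3 wp.py 14
```

```text
t 29.0 W [ 500.3 -441.7  166.3] S [-535.9 -173.1  166.3] thx -178.0 w 64.2 F [-0.7 -1.   0.5] J [-47.8  33.9   3.4  59.8   0.  -49.7]
px [ 60.4 276.6] V 156 W [ 602.  -696.5] size [161.4 298.5] ang 162.8 tool dxy [ -92.9 -258.1]
px [367.1 181.5] V 102 W [ 465.5 -404.7] size [ 32.7 151.8] ang 1.6 tool dxy [33.5 38.3]
```

```bash
python3 -m creep '[[0,0,-0.03,0],[0,0,-0.06,0],[0,0,-0.06,0]]' >/dev/null; python3 where.py; python3 wp.py 14; python3 -c "
from h import *
cap('wrist','w11.png');cap('scene','s11.png')"
```

```text
t 29.3 W [ 503.9 -446.5  236.8] S [-538.9 -178.2  236.8] thx -178.1 w 63.9 F [ 0.4 -0.3  0.6] J [-47.8  31.4   9.6  67.4  -0.  -49.7]
px [ 85.  251.5] V 159 W [ 577.6 -735.3] size [204.  210.4] ang 17.1 tool dxy [ -64.1 -291.1]
px [364.6 166.4] V 99 W [ 465.  -404.5] size [ 32.5 150.4] ang 1.6 tool dxy [37.5 43.2]
```

View pics/w11.png

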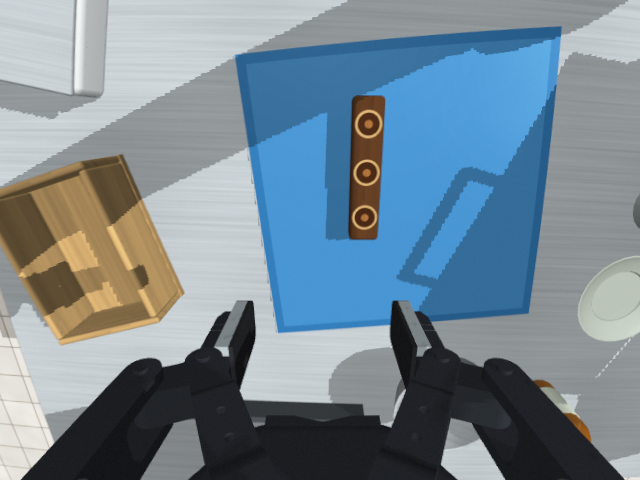

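View pics/s11.png

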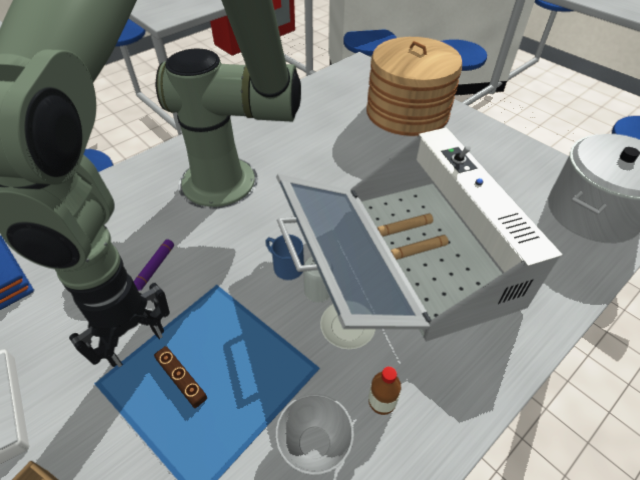

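```bash
python3 -m creep '[[0.015,0.018,0,0.3],[0.03,0.035,0.02,0.3],[0.037,0.043,0.05,0.3],[0.037,0.043,0.08,0.3],[0.037,0.043,0.1,0.3],[0.037,0.043,0.1,0.3],[0.037,0.043,0.1,0.3],[0.037,0.043,0.1,0.3]]' >/dev/null; python3 where.py; python3 wp.py 14
```

```text
t 30.1 W [ 463.1 -402.7  128.4] S [-514.1 -123.8  128.4] thx -178.4 w 63.9 F [-0.6  0.1  0. ] J [-47.9  29.9  -9.4  50.6   0.  -49.5]
px [ 52.  329.5] V 139 W [ 600.2 -665.2] size [107.3 281.7] ang 161.4 tool dxy [-129.9 -266.2]
px [320. 233.] V 108 W [ 467. -405.] size [ 31.9 153.8] ang 1.7 tool dxy [-3.8 -2.4]
```

```bash
python3 -m creep '[[-0.002,-0.002,0.02,0],[-0.003,-0.002,0.05,0],[-0.003,-0.002,0.08,0],[-0.003,-0.002,0.1,0],[-0.003,-0.002,0.11,0],[-0.003,-0.002,0.117,0],[-0.003,-0.002,0.121,0],[-0.003,-0.002,0.121,0],[-0.003,-0.002,0.121,0]]' >/dev/null; python3 where.py;  python3 -m creep '[[0,0,0,0],[0,0,0,0],[0,0,0,0],[0,0,0,0],[0,0,0,0],[0,0,0,0]]' 0 50 >/dev/null; python3 where.py
```

```text
t 30.9 W [ 466.4 -404.9    7.6] S [-514.9 -127.6    7.6] thx -178.4 w 64.2 F [ 0.4  0.7 -0.2] J [-47.8  38.2 -15.   36.6   0.  -49.4]
t 31.4 W [ 466.2 -404.7    7.4] S [-514.8 -127.4    7.4] thx -178.4 w 31.0 F [-0.8 -0.3  5.8] J [-47.8  38.2 -15.   36.6  -0.  -49.4]
```

```bash
python3 -m creep '[[0,0,-0.01,0],[0,0,-0.03,0],[0,0,-0.07,0],[0,0,-0.11,0],[0,0,-0.15,0],[0,0,-0.19,0],[0,0,-0.23,0],[0,0,-0.27,0],[0,0,-0.28,0],[0,0,-0.28,0]]' >/dev/null; python3 where.py; python3 - <<'E'
from h import *
s=manip.sense();R=np.array(s['eef_rot'])
for y in (-80,-85): print(y,(R.T@(S2W((95,y,287))-s['ee_pos'])).round(0))
E
```

```text
t 32.3 W [ 466.8 -405.3  290.9] S [-515.1 -128.2  290.9] thx -178.4 w 30.9 F [ 0.4  0.8 -2.1] J [-47.8  24.2   5.8  71.2  -0.  -49.4]
-80 [-205.  577.    2.]
-85 [-210.  574.    2.]
```

```bash
python3 -m creep '[[-0.008,0.024,0,-4],[-0.02,0.055,0,-10],[-0.031,0.088,0,-16],[-0.043,0.12,0,-22],[-0.055,0.153,0,-28],[-0.066,0.186,0,-34],[-0.078,0.219,0,-40],[-0.089,0.252,0,-46],[-0.101,0.285,0,-53],[-0.113,0.318,0,-60]]' >/dev/null;  python3 -m creep '[[0,0,0,-3],[0,0,0,-6]]' >/dev/null; python3 - <<'E'
from h import *
s=manip.sense();R=np.array(s['eef_rot'])
print((R.T@(S2W((95,-80,287))-s['ee_pos'])).round(0))
E
python3 where.py
```

```text
[-271.   15.   -4.]
t 33.3 W [568.8 -80.3 283.4] S [-175.8  -97.7  283.4] thx -112.0 w 31.1 F [-0.2 -1.2 -2.6] J [-15.4  20.   -1.5  68.8   0.  -83.3]
```

```bash
python3 -m creep '[[-0.03,0.002,0,0.3],[-0.065,0.004,0,0.3],[-0.1,0.006,0,0.3],[-0.14,0.008,0,0.3],[-0.18,0.011,0,0.3],[-0.22,0.013,0,0.3],[-0.25,0.015,0,0.3],[-0.27,0.016,0,0.3],[-0.27,0.016,0,0.3],[-0.27,0.016,0,0.3]]' >/dev/null; python3 -m creep '[[0,0,0,0],[0,0,0,0]]' >/dev/null; python3 where.py; python3 -c "
from h import *
cap('wrist','w12.png')"
```

```text
t 34.3 W [657.5 171.3 285.2] S [ 90.6 -83.1 285.2] thx -112.8 w 30.9 F [ 0.4  0.2 -2. ] J [  8.4  32.1  17.7  75.7  -0.  -58.8]
```

View pics/w12.png

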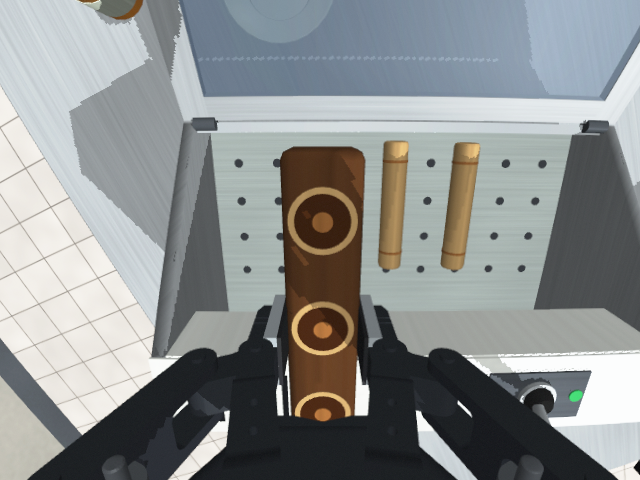

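```bash
python3 -m creep '[[-0.003,0.001,0.01,0],[-0.004,0.002,0.04,0],[-0.004,0.002,0.08,0],[-0.004,0.002,0.12,0],[-0.004,0.002,0.16,0],[-0.004,0.002,0.19,0],[-0.004,0.002,0.21,0],[-0.004,0.002,0.225,0],[-0.004,0.002,0.23,0],[-0.004,0.002,0.23,0]]' >/dev/null; python3 where.py;  python3 -m creep '[[0,0,0.006,0],[0,0,0.012,0],[0,0,0.016,0],[0,0,0.018,0],[0,0,0.018,0],[0,0,0.018,0]]' >/dev/null; python3 where.py
```

```text
t 35.1 W [656.3 176.3  54.4] S [ 94.8 -80.1  54.4] thx -112.8 w 31.1 F [-0.4  0.1 -0.6] J [  8.8  40.7  -1.5  47.9   0.  -58.4]
t 35.6 W [657.9 177.1  38.5] S [ 96.1 -81.3  38.5] thx -112.7 w 30.4 F [-0.5 -0.6 -1.7] J [  8.9  41.7  -2.2  46.    0.  -58.4]
```

```bash
python3 -m creep '[[0,0,0.002,0],[0,0,0.003,0],[0,0,0.003,0]]' >/dev/null; python3 where.py;python3 -m creep '[[0,0,0,0],[0,0,0,0],[0,0,0,0],[0,0,0,0]]' 0.55 >/dev/null;  python3 -m creep '[[0,0,-0.01,0],[0,0,-0.03,0],[0,0,-0.07,0],[0,0,-0.11,0],[0,0,-0.15,0],[0,0,-0.19,0],[0,0,-0.23,0],[0,0,-0.26,0],[0,0,-0.26,0],[0,0,-0.26,0]]' >/dev/null; python3 where.py; python3 -c "
from h import *
cap('wrist','w13.png')"
```

```text
t 35.9 W [658.1 177.1  35.5] S [ 96.1 -81.4  35.5] thx -112.7 w 30.9 F [-0.  -1.2 -1.2] J [  8.9  41.9  -2.3  45.7  -0.  -58.4]
t 37.1 W [659.  177.3 299. ] S [ 96.7 -82.2 299. ] thx -112.7 w 46.8 F [-0.5  0.  -0.3] J [  8.9  32.   19.4  77.1  -0.  -58.4]
```

View pics/w13.png

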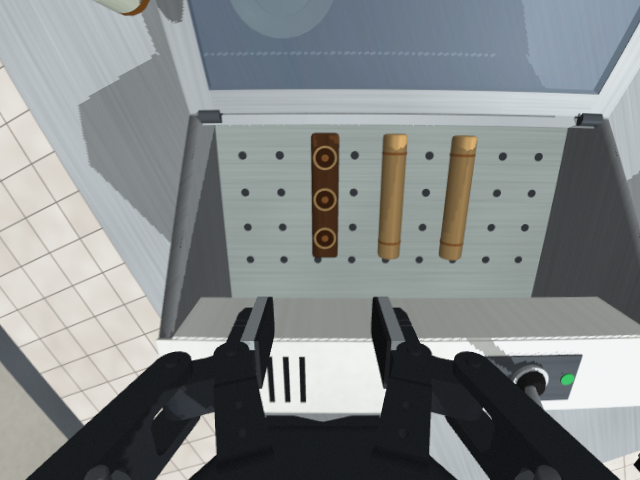

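```bash
python3 -m creep '[[0.03,0.005,0,7],[0.065,0.01,0,14],[0.1,0.015,0,21],[0.14,0.02,0,28],[0.18,0.026,0,35],[0.22,0.032,0,42],[0.25,0.038,0,49],[0.28,0.044,0,56],[0.31,0.05,0,63],[0.33,0.052,0,70]]' 0.4 >/dev/null;  python3 -m creep '[[0,0,0,7],[0,0,0,14],[0,0,0,20],[0,0,0,20],[0,0,0,20]]' >/dev/null; python3 where.py;python3 -c "
from h import *
cap('wrist','w14.png')"
```

```text
t 38.4 W [ 481.4 -106.9  294. ] S [-233.9  -27.2  294. ] thx 157.4 w 34.4 F [-1.  -0.4 -0.3] J [-21.1  10.7 -12.5  67.   -0.    1.5]
```

View pics/w14.png

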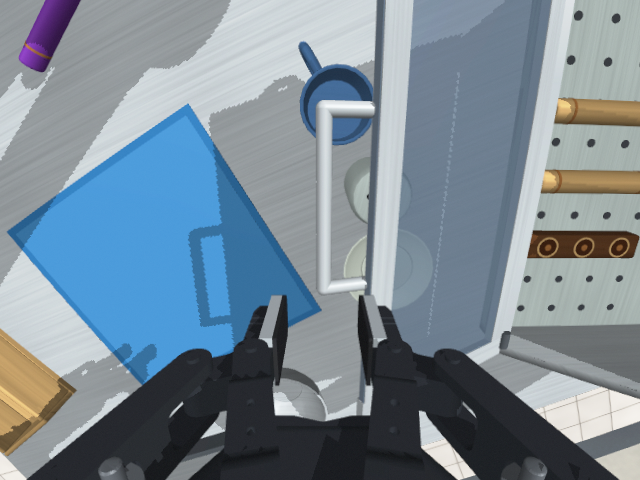

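```bash
python3 where.py; python3 - <<'E'
from h import *
c=cap('wrist')
for u in((325,106),(325,290)): print(W2S(onz(c,u,185)).round(1))
E
```

```text
t 38.4 W [ 481.7 -106.9  294.3] S [-233.8  -27.4  294.3] thx 157.4 w 34.4 F [ 0.7 -0.8 -0.3] J [-21.1  10.7 -12.4  67.   -0.    1.5]
[-232.5   71.   185. ]
[-232.3  -72.6  185. ]
```

```bash
python3 -m creep '[[0,0.001,0.03,0],[0,0.001,0.06,0],[0,0.001,0.09,0],[0,0.001,0.11,0],[0,0.001,0.12,0],[0,0.001,0.124,0],[0,0.001,0.124,0],[0,0.001,0.124,0]]' 0.4 >/dev/null; python3 where.py;python3 -m creep '[[0,0,0,0],[0,0,0,0],[0,0,0,0],[0,0,0,0],[0,0,0,0]]' 0 60 >/dev/null; python3 where.py;python3 -c "
import numpy as np
for th in range(0,118,4):
    f=np.radians(155-th); print(th,round(.258*np.cos(f)+.2338,3),round(-(.258*np.sin(f)-.109),3))"
```

```text
t 39.1 W [ 483.5 -106.5  172.3] S [-232.7  -28.9  172.3] thx 157.3 w 34.0 F [ 0.6 -0.6  0.4] J [-21.   15.8 -24.4  49.7   0.    1.7]
t 39.5 W [ 483.6 -107.   172.8] S [-233.2  -29.2  172.8] thx 157.3 w 9.7 F [-1.4 -0.9  5.1] J [-21.   15.7 -24.4  49.7  -0.1   1.8]
0 -0.0 -0.0
4 0.008 -0.016
8 0.017 -0.032
12 0.028 -0.046
16 0.039 -0.06
20 0.051 -0.073
24 0.065 -0.086
28 0.079 -0.097
32 0.093 -0.107
36 0.109 -0.117
40 0.125 -0.125
44 0.141 -0.132
48 0.158 -0.138
52 0.176 -0.142
56 0.193 -0.146
60 0.211 -0.148
64 0.229 -0.149
68 0.247 -0.149
72 0.265 -0.147
76 0.283 -0.144
80 0.301 -0.14
84 0.318 -0.135
88 0.335 -0.128
92 0.351 -0.121
96 0.367 -0.112
100 0.382 -0.102
104 0.396 -0.092
108 0.41 -0.08
112 0.422 -0.067
116 0.434 -0.053
```

```bash
python3 -m creep '[[0,0.004,-0.008,0],[0,0.008,-0.016,0],[0,0.017,-0.032,0],[0,0.028,-0.046,0],[0,0.039,-0.060,0],[0,0.051,-0.073,0],[0,0.065,-0.086,0],[0,0.079,-0.097,0],[0,0.093,-0.107,0],[0,0.109,-0.117,0]]' 0 60 >/dev/null; python3 where.py
python3 -m creep '[[0,0.016,-0.008,0],[0,0.032,-0.015,0],[0,0.049,-0.021,0],[0,0.067,-0.025,0],[0,0.084,-0.029,0],[0,0.102,-0.031,0],[0,0.120,-0.032,0],[0,0.138,-0.032,0],[0,0.156,-0.030,0],[0,0.174,-0.027,0]]' 0 60 >/dev/null; python3 where.py
python3 -m creep '[[0,0.018,0.004,0],[0,0.035,0.009,0],[0,0.052,0.016,0],[0,0.068,0.023,0],[0,0.084,0.032,0],[0,0.099,0.042,0],[0,0.113,0.052,0],[0,0.127,0.064,0],[0,0.133,0.070,0],[0,0.139,0.077,0]]' 0 60 >/dev/null; python3 where.py
```

```text
t 40.4 W [524.9  -8.  291.4] S [-125.9  -29.5  291.4] thx 157.2 w 9.4 F [-3.4 -9.7 10.3] J [-8.7 14.  -8.6 67.3 -0.4 14.1]
t 41.2 W [593.3 155.5 317.6] S [ 51.4 -29.8 317.6] thx 157.3 w 9.5 F [ 2.9 -2.3 -2. ] J [ 7.8 23.5  8.5 74.9 -0.1 30.6]
t 42.0 W [645.8 285.3 236.9] S [191.3 -28.6 236.9] thx 157.3 w 9.3 F [4.3 2.7 3.3] J [17.8 36.  17.6 71.5  0.1 40.5]
```

```bash
python3 -m creep '[[0,0.003,0.004,0],[0,0.005,0.007,0],[0,0.006,0.010,0],[0,0.007,0.012,0],[0,0.007,0.012,0],[0,0.007,0.012,0]]' 0 60 >/dev/null; python3 where.py
```

```text
t 42.5 W [648.1 290.4 230.4] S [196.9 -28.8 230.4] thx 157.3 w 9.2 F [-4.9 -0.7 21.7] J [18.2 36.5 17.5 70.8  0.1 40.9]
```

```bash
python3 -m creep '[[0,0,0,0],[0,0,0,0],[0,0,0,0],[0,0,-0.01,0],[0,0,-0.04,0],[0,0,-0.08,0],[0,0,-0.1,0],[0,0,-0.1,0],[0,0,-0.1,0]]' 0.4 >/dev/null; python3 where.py;python3 -c "
from h import *
cap('wrist','w15.png')
c=cap('wrist')
print(proj(c,[S2W((197,70,242)),S2W((197,-70,242))]))
c=cap('scene','s15.png');a=c['pixels'][:,:,::-1]
cv2.imwrite('pics/s15c.png',cv2.resize(a[115:340,340:565],None,fx=2.6,fy=2.6,interpolation=cv2.INTER_CUBIC))"
```

```text
t 43.3 W [649.1 289.8 327.9] S [196.7 -29.9 327.9] thx 157.3 w 34.1 F [-1.5 -0.3 -0.1] J [18.1 36.1 30.6 84.4  0.  40.8]
[[324.0539704  101.84048117]
 [324.39485575 299.78992688]]
```

View pics/w15.png

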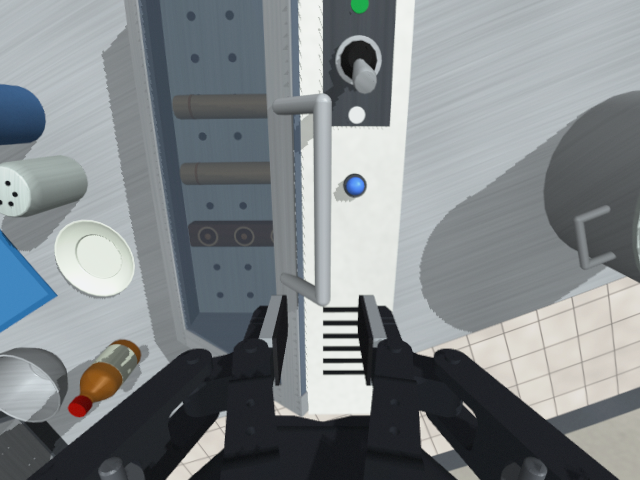

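View pics/s15c.png

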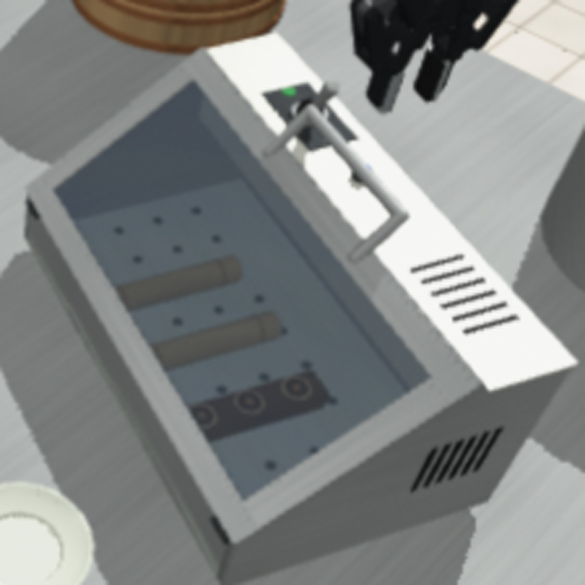

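```bash
python3 -m creep '[[0.03,0.015,0,0],[0.06,0.03,0,0],[0.08,0.034,0,0],[0.08,0.034,0,0],[0.08,0.034,0,0],[0.08,0.034,0,0],[0.08,0.034,0,0],[0.08,0.034,0,0]]' 0 >/dev/null; python3 where.py
```

```text
t 44.1 W [588.6 350.7 325.7] S [229.8  49.3 325.7] thx 157.2 w -0.3 F [ 0.2 -0.5  0.1] J [24.6 32.7 24.4 81.8 -0.  47.5]
```

```bash
python3 -m creep '[[-0.002,0.001,0.03,0],[-0.002,0.001,0.06,0],[-0.002,0.001,0.08,0],[-0.002,0.001,0.088,0],[-0.002,0.001,0.088,0],[-0.002,0.001,0.088,0]]' 0 >/dev/null; python3 where.py
python3 -m creep '[[0.01,0,0,0],[0.017,0,0,0],[0.023,0,0,0],[0.029,0,0,0],[0.035,0,0,0],[0.041,0,0,0],[0.046,0,0,0],[0.047,0,0,0],[0.047,0,0,0]]'>/dev/null; python3 where.py
```

```text
t 44.6 W [590.6 351.5 238.8] S [231.3  47.8 238.8] thx 157.2 w -0.1 F [0.7 0.9 1.1] J [24.6 33.7 13.8 70.1  0.  47.4]
t 45.4 W [546.2 370.  238.1] S [231.4  95.8 238.1] thx 157.3 w 0.2 F [ 1.1 -0.5  0.3] J [27.7 30.5  8.3 67.8 -0.  50.4]
```

Back off, rise and check.

```bash
python3 -m creep '[[-0.01,0,0,0],[-0.02,0,0,0],[-0.02,0,-0.03,0],[-0.02,0,-0.07,0],[-0.02,0,-0.1,0],[-0.06,0,-0.12,0],[-0.1,0,-0.12,0],[-0.14,0,-0.12,0],[-0.14,0,-0.12,0],[-0.14,0,-0.12,0]]'>/dev/null; python3 where.py; python3 -c "
from h import *
cap('wrist','w16.png'); cap('top','t16.png')
c=cap('scene','s16.png')"
```

```text
t 46.2 W [678.9 313.2 353.5] S [229.8 -48.4 353.5] thx 157.0 w 0.0 F [ 0.2  0.2 -0.4] J [19.1 43.6 48.  94.7  0.  42.1]
```

View pics/w16.png

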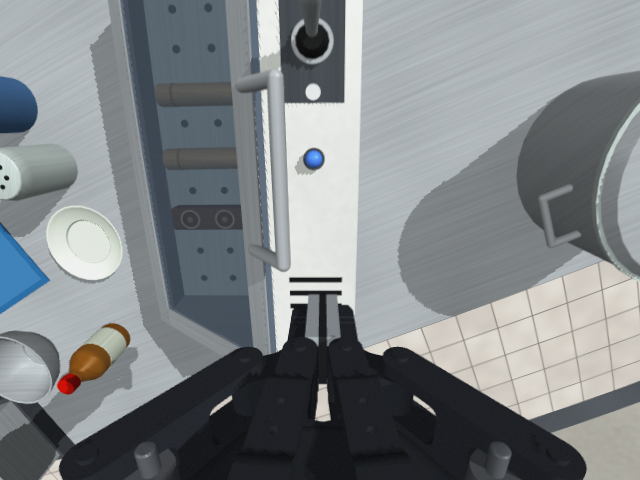

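View pics/s16.png

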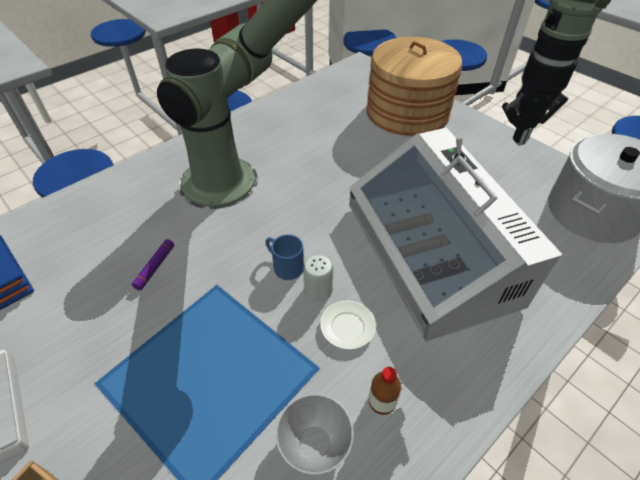

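View pics/t16.png

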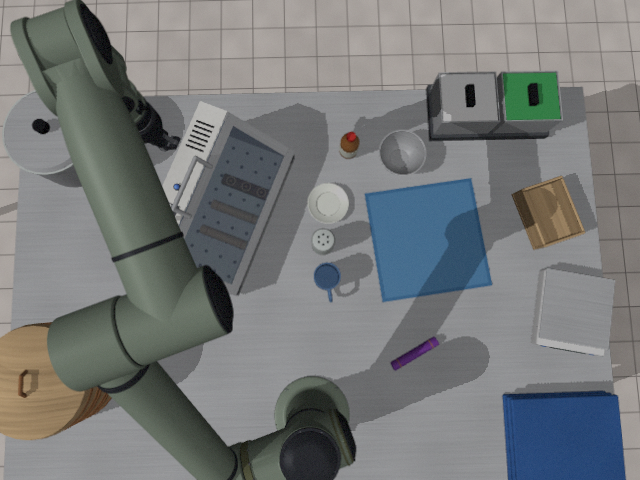

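```bash
python3 -m creep '[[0,0,0,0],[0,0,0,0],[0,0,0,0],[0,0,0,0]]'>/dev/null; python3 where.py; python3 -c "
from h import *
a=cv2.imread('pics/scene0.png')[125:185,430:500];b=cap('scene')['pixels'][:,:,::-1][125:185,430:500]
print(cv2.absdiff(a,b).mean())
cv2.imwrite('pics/cmp.png',cv2.resize(np.hstack([a,b]),None,fx=5,fy=5))"
```

```text
t 46.7 W [675.2 316.4 359.5] S [231.4 -43.8 359.5] thx 157.3 w -0.0 F [ 0.4 -0.  -0.1] J [19.4 43.  47.7 94.6 -0.  42.1]
0.5749206349206349
```

View pics/cmp.png

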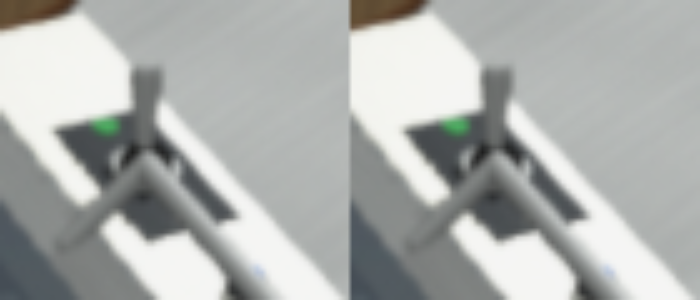

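The toggle and handle look the same in both crops (start on the left, now on the right), so the lamp is on and the door is shut.

```bash
python3 -c "
from plant import manip
print(manip.job_done())"
```

```text
the job is handed in; nothing more can be done
None
```

The job is done and handed in at about 47 s. I switched the lamp off, opened the door fully, laid both pale pins and the one mould flat and side by side on the chamber floor, shut the door and switched the lamp back on. Only those three tools were on the mat at the start. The mould was knocked aside just before I gripped it, so I measured it again and picked it up from its new place.

**Last checks:**
- The toggle and the shut handle match the start picture almost exactly (mean difference 0.6 grey levels).
- The door came to rest against its stop, with about 22 N at the wrist, and stayed shut after I let go.
- All three tools show flat and apart through the door, the mat is empty, and the purple pin and the other tableware look to be where they were. The gripper is clear, with no force on it.

**Disagreements:**
- The two-view heights of the pins and mould came out about 4 to 8 mm lower than the text says, so I used the text's heights. The floor measured 29.3 mm against the stated 30 mm.
- The first camera fit of the steriliser was off by about 2 to 4 mm. I shifted it from the wrist view, and it then matched the handle to within 2 to 3 mm.

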